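# Unlock and open the sieve shaker's control console

### The job

The sieve shaker's control console has to be opened for its electrical check. Take the red T-handled key from the tool stand, push its slotted socket fully home over the flat brass tang of the latch and turn it anticlockwise, a quarter turn, to unlock, without forcing anything. Finish with the grey service panel swung up wide open and standing by itself, the key back upright in its empty pocket of the stand, and the other tools and everything else on the bench left as they are.

Things in the scene. Friction and masses are not known exactly. Their poses are not given: they have to be found in the camera images.
- key: Panel key, 114 mm long, about 0.16 kg. Foot: steel socket 35 (x) by 17 (y) mm, 24 mm tall, with a slot in its underside, 27 (x) by 8.5 (y) mm, 18 mm deep, no lead-in. Above it a 12 mm thick shank and a red T bar. Origin: centre of the slot's mouth, the key's lowest point; z up the shank. Starts upright in any one of the stand's pockets, its T bar within 0.2 rad of the stand's y.
- stand: Tool stand fixed to the bench: dark grey block 70 (x) by 285 (y) by 50 mm tall with three pockets, 30 (x) by 44 (y) mm and 38 mm deep, centred at y = -105, 0 and +105 mm, open at the top, floors 12 mm above the origin (centre of the underside). In each a T-handled tool stands upright, which tool where varies; T bars roughly along y, bar centres 116 mm above the bench.
- lock (a point): Centre of the cam latch on the panel: top of its round dark bezel, 42 mm across. Axes: the panel's; z square out of the panel (panel shut: 15 degrees from vertical, leaning to the console's front), x up the slope to the hinge, y along the hinge. The key goes over the tang along -z and is home when its mouth rests on the bezel, at this point.
- panel (a joint): Opening angle of the service panel about its hinge, rad: 0 shut, 1.7 at its stop. The hinge is stiff (0.75 N m of friction): the panel stays wherever it is left. Panel 0.55 kg; lifting it takes about 10 N at the handle. Shut, its front edge lies on a foam gasket, 12 N/mm: pressing on the latch drives it below 0 (about -0.005 at 15 N; -0.02, at some 50 N, is forcing it).
- panel_handle (a point): Middle of the steel bar handle on the panel: a round bar about 10 mm thick, 90 mm long, parallel to the hinge; its axis is 35 mm off the panel's outer face and 20 mm from the free front edge. Axes: the panel's, turning with it.
- panel_hinge (a point): Middle of the hinge line at the panel's upper, far edge, level with its underside; the hinge runs along y, axes: the panel's. Panel 242 mm wide (y), 5 mm thick, reaching 170 mm from here along -x to its free edge; it opens by turning about +y, the free edge going up. From here lock lies at x = -134, y = +68, z = +8 mm, panel_handle at x = -150, y = -45, z = +40 mm.
- console: Blue sheet-metal desk console fixed to the bench, 245 mm deep (x), 250 mm wide (y), 85 mm high at its front (-x, towards the robot), 132 mm at its back, with the grey service panel on its 15 degree sloping top. Origin: centre of its underside.
- hex_black: T-handled hexagon socket spanner with a black bar, in another pocket of the stand: bar and height as the key's; round foot 27 mm thick. Origin: centre of its foot. To be left alone.
- hex_yellow: The same with a yellow bar. To be left alone.
- jar1: Sample jar with a red lid, 64 mm across, 88 mm tall; origin: centre of its underside. To be left alone.
- jar2: As jar1.
- jar3: As jar1.
- tub: White tub with a green lid, 72 mm across, 105 mm tall; origin: centre of its underside. To be left alone.
- soap: White pump bottle, 68 mm across, 200 mm tall; origin: centre of its underside. To be left alone.
- scoop: Sample spoon with a blue handle lying on the bench, 200 mm long, 26 mm tall; origin at its middle, on the bench. To be left alone.
- key_bar (a point): Middle of the key's red T bar, 104 mm above the key's origin along its z: the bar is 80 mm long (along the key's x, as is the slot), 14 mm wide (y) and 20 mm tall (z). The place to grip.
- cam (a point): Point of the panel under which the hidden cam hooks the frame, 30 mm from lock along -x. To unlock turn the tang anticlockwise (seen from outside) to its solid stop, where it lies along the panel's y; 1.25 rad from x the cam is clear. Locked, the panel's front edge lifts by about 2 mm only. Ease the key back about 0.15 rad from the stop or it binds and draws the panel up.
- tang (a point): Top of the latch's flat brass tang, 16 mm above the bezel (lock), 22 mm long and 6 mm thick. Axes: the panel's, not the tang's. The tang's length lies near the panel's x, anywhere up to 0.6 rad either way from it; this is not reported: look, or feel for it (press lightly, lift, twist, press again, until the key drops home). Turning it takes 0.2 N m.
There are look-alikes about, which are no part of the job. What is shaped like the key but brown is not meant.

How it is judged:
On the way, in this order (a step that is already met when the one before it is completed fails the run):
1. the key's socket is fully home on the latch tang, the panel still shut (distance between key and lock below 0.005 m and value of joint panel below 0.1 rad), for 0.1 s.
2. the unlocked panel is lifted (value of joint panel above 0.4 rad), for 0.1 s.
At the end, for the whole second after the job is handed in: The panel stands open by more than 1.3 rad (75 degrees) and is at rest; the key stands in its pocket of the stand: its mouth less than 20 mm above the stand's underside, within 15 mm of the pocket row's middle line and 120 mm of the stand's middle, leaning less than 0.35 rad, and at rest (value of joint panel above 1.3 rad and velocity of joint panel between -0.05 and 0.05 rad/s and z of key in the frame of stand below 0.02 m and x of key in the frame of stand between -0.015 and 0.015 m and y of key in the frame of stand between -0.12 and 0.12 m and angle between key's own z axis and vertical below 0.35 rad and linear speed of key below 0.02 m/s); the robot touches nothing.
It fails at once if another T-handled tool is lifted or knocked out of place (distance of any of hex_black, hex_yellow from where it was at the start of the episode above 0.03 m or angle between any of hex_black, hex_yellow's own z axis and vertical above 0.5 rad).
It fails at once if a jar, the tub, the soap bottle or the scoop is pushed by more than 40 mm or tipped over (distance of any of jar1, jar2, jar3, tub, soap, scoop from where it was at the start of the episode above 0.04 m or angle between any of jar1, jar2, jar3, tub, soap's own z axis and vertical above 0.6 rad).
It fails at once if the panel is forced in hard: its front edge crushes the foam gasket by more than 3 mm (value of joint panel below -0.02 rad).
It also fails if it takes over 72 s, if anything falls off the work surface, if the arm or the gripper's body presses on something with over 40 N, if the wrist force passes 120 N, or if a joint passes its speed limit or range.

### The arm

A 7-joint arm with a two-finger parallel gripper is mounted at the origin on the work surface. World frame = base frame: x ahead of the robot, y to its left, z up, the work surface at z = 0. Lengths are in m, angles in rad, forces in N, time in s.
With the tool pointing down it reaches from about 0.4 to 0.85 m from the base axis. Payload 10.4 kg.
Tool frame: the origin (TCP) lies at the very end of the fingers, on their centre line; the grasp point (between the pads) lies r.hold_point_z behind it (r.hold_point_z is the distance from the TCP to the grasp point, in m); z points along the fingers, y is the direction in which the jaws open and shut (so a half turn about z gives the same grasp; the last joint's range is limited). The gripper opens to 87 mm and grips with 3 to 60 N. Pads are 19 mm wide; open, the fingers measure 117 mm over their backs; the gripper's body (75 mm by 190 mm) begins 51 mm behind the grasp point.
Start: joints at [1.124, 0.332, -0.065, 1.46, 0.022, 1.35, -0.088], TCP at [0.257, -0.57, 0.223] pointing down, gripper open.
Joint ranges: [-2.6, 2.6], [-0.5, 2.12], [-1.47, 1.34], [0.16, 2.42], [-1.27, 4.41], [0.06, 2.06], [-2.6, 2.6]. Speed limits (rad/s): [2.22, 2.22, 2.79, 2.79, 3.14, 3.14, 3.14].

### API

Orientations are given as a unit quaternion [x, y, z, w].
In Python, from bench import r gives the robot as it stands.
- The arm moves only by the tool send_rows, never from a script. Its argument "commands" is a list of rows, each a list of 7 numbers: the shift along the world's x, y, z normalised to -1 to 1, where 1 is 0.03 m, then the turn, a rotation vector about the world's x, y, z normalised to -1 to 1, where 1 is 5 degrees, then the gripper command: -1 is fully open, 1 is shut, values between are in proportion. In form: [[tx, ty, tz, ax, ay, az, jaw], ...]. A call has 1 to 10 rows; each row shifts and turns the pose as measured when the row begins; what a row does not reach is not made up. A row lasts 1/12 s, in which the tool goes at most 41.7 mm and 7.16 degrees, less where a joint would pass 70% of its speed; a pose out of reach is approached as far as the arm can. A call with a number of a shift or a turn outside -1 to 1 is refused whole. A call with a gripper value outside its range is refused whole. The fingers move at their own pace and stop on an object; "grip_force" is the grip in N (left out, the last holds). Time passes only in rows, so rows that do not move let the fingers close. It gives the time, the measured TCP pose, the force and the opening at its end, in the units of the state.
- r.read_state(): the state, without advancing time (a new reading comes with each control period).
- r.camera(name): name is "scene" or "top" or "wrist"; returns the picture (420x560x3 uint8, blue, green, red); there is no depth.
- r.calibration(name): a dict with "K" (3x3 intrinsics, pixels), "R" (3x3) and "t" (3): a world point X has camera coordinates R X + t; the wrist camera has in their place "mount" (4x4, takes a point from camera to tool coordinates, whose origin is the TCP and whose axes are the flange's). Camera axes: x right, y down, z forward; pixel columns grow to the right and rows downward; lengths in m; the calibration is good to about 2 mm. A picture is of the moment at which its call begins: read the wrist's pose just before it. calibration takes no time and is no camera call.
- r.close_job(): hands the job in, once; it reports no verdict.
The state is a dict: "time": time; "joint_positions": joint angles; "joint_vel": joint speeds; "joint_torque": joint torques, N m; "ee_pos": TCP position; "eef_rot": TCP orientation; "ft_force": force on the tool from outside, world axes, zero at the start; "torque": the same for the moment, N m; "width": finger opening in m.
Only numpy, scipy, OpenCV 4.12 (cv2) and the standard library are available. Lean on these libraries where they do the work, as an engineer would, in place of code of your own. Each camera call takes 0.05 s, during which the arm holds its last target.

## Working session

There is one attempt and no reset: what is moved stays moved. The work goes in short steps, Python scripts to look and compute and a tool call to move; the robot and the scene stay as the last step left them, time stands still between calls to the robot, and variables do not carry over. Pictures are saved under pics/ and viewed, and the job is handed in when it is done.

Besides the shell and the picture viewer there is one more tool, called after "Request:" as name(argument=value, ...), one argument or row to a line, values as JSON. send_rows: Moves the arm, as the interface text tells. Scaled input: -1 to 1 covers 0.03 m each way for a shift and 5 degrees each way for a turn. Its arguments: {"type":"object","properties":{"commands":{"type":"array"},"grip_force":{"type":"number"}},"required":["commands"]}

```bash
ls; mkdir -p pics
python3 - <<'E'
from bench import r
import cv2
s=r.read_state()
print({k:(v if not hasattr(v,'__len__') else [round(float(x),4) for x in v]) for k,v in s.items()}, r.hold_point_z)
for n in ["scene","top","wrist"]:
    cv2.imwrite(f"pics/{n}0.png",r.camera(n)); c=r.calibration(n); print(n,{k:v.tolist() if hasattr(v,'tolist') else v for k,v in c.items()})
E
```

```text
pics
{'time': 0.0, 'joint_positions': [1.1244, 0.3328, -0.0647, 1.4609, 0.0216, 1.3499, -0.0885], 'joint_vel': [-0.0003, 0.0016, 0.0003, 0.0004, 0.0001, 0.0005, 0.0011], 'joint_torque': [0.0, -62.3251, 0.0247, -38.9891, -0.0614, 0.0399, 0.0001], 'ee_pos': [0.2569, -0.5694, 0.2218], 'eef_rot': [0.9776, 0.2103, -0.0002, -0.0007], 'ft_force': [-0.6066, -0.1045, 0.1496], 'torque': [0.0349, -0.0167, 0.0103], 'width': 0.0869100792303296} 0.0187
scene {'K': [[397.9612240057234, 0.0, 280.96623446698015], [0.0, 397.9612240057234, 211.14605601288235], [0.0, 0.0, 1.0]], 'R': [[-0.6622992848571262, 0.7490706650629533, -0.015899560367646014], [0.5975937108524305, 0.5153311137649118, -0.614260205397873], [-0.45193076242645924, -0.4163255720322264, -0.7889433465367957]], 't': [0.39383193312879367, -0.2764086283934088, 1.3383097987083161]}
top {'K': [[516.8702957090884, 0.0, 283.98391645591494], [0.0, 516.8702957090884, 202.9362768432626], [0.0, 0.0, 1.0]], 'R': [[0.022002978712839755, -0.999745541502999, -0.0049720390824485265], [-0.9944470586340516, -0.02137389409960159, -0.10304467101748731], [0.10291217858856891, 0.007211719343823808, -0.9946643024670487]], 't': [-0.038446329951276254, 0.5952065370054487, 1.6221245054387021]}
wrist {'K': [[337.8168896438372, 0.0, 281.25838305105464], [0.0, 337.8168896438372, 215.13778572612605], [0.0, 0.0, 1.0]], 'mount': [[0.0005614284691858732, -0.9604515591894356, -0.27844656084903163, 0.07554098061510638], [0.9999997615857413, 0.0006511682457336908, -0.00022980072506925851, 0.0009243857005387657], [0.0004020280232541902, -0.2784463654467323, 0.9604516957884819, -0.16266266643297192], [0.0, 0.0, 0.0, 1.0]]}
```

View pics/scene0.png

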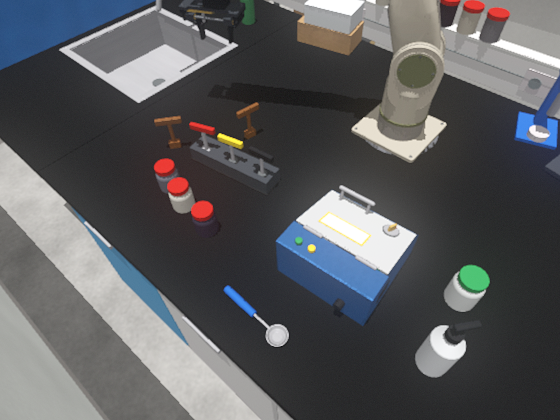

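View pics/top0.png

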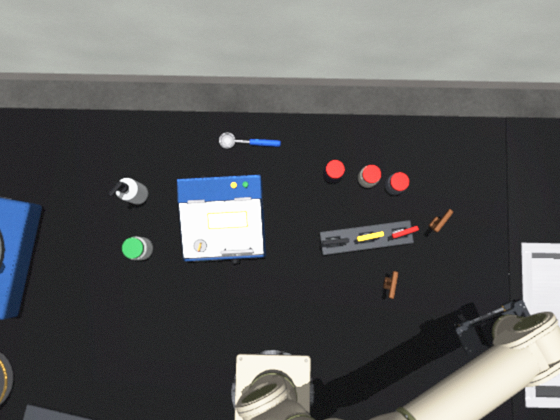

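View pics/wrist0.png

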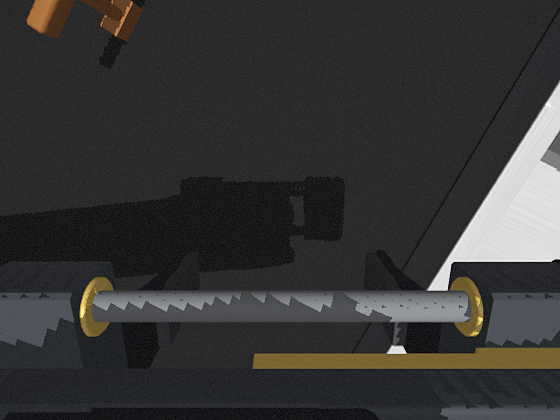

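The key (red bar) is at about (405,232) in top and (202,128) in scene. The brown look-alikes are at (440,220) and (392,285). The console panel is at (222,225), with the latch at (200,245) and the handle at (237,252). Next I measure these.

```bash
cat > h.py <<'E'
from bench import r
import cv2, numpy as np
from scipy.spatial.transform import Rotation as Ro
def st():
    s=r.read_state(); return np.array(s['ee_pos']),Ro.from_quat(s['eef_rot']),s
def cam(n):
    """returns K, Rcw(world->cam), t"""
    c=r.calibration(n);K=np.array(c['K'])
    if 'mount' in c:
        p,R,_=st();T=np.eye(4);T[:3,:3]=R.as_matrix();T[:3,3]=p
        M=np.linalg.inv(T@np.array(c['mount']));return K,M[:3,:3],M[:3,3]
    return K,np.array(c['R']),np.array(c['t'])
def ray(C,uv):
    K,R,t=C;d=R.T@np.linalg.inv(K)@np.array([uv[0],uv[1],1.]);return -R.T@t,d/np.linalg.norm(d)
def onz(C,uv,z):
    o,d=ray(C,uv);return o+d*(z-o[2])/d[2]
def onplane(C,uv,p0,n):
    o,d=ray(C,uv);return o+d*(np.dot(p0-o,n)/np.dot(d,n))
def tri(C1,a,C2,b):
    o1,d1=ray(C1,a);o2,d2=ray(C2,b)
    s=np.linalg.lstsq(np.c_[d1,-d2],o2-o1,rcond=None)[0]
    p,q=o1+d1*s[0],o2+d2*s[1];return (p+q)/2,np.linalg.norm(p-q)
def proj(C,X):
    K,R,t=C;x=K@(R@np.asarray(X)+t);return x[:2]/x[2]
def show(s=None):
    p,R,s=st();print('t',round(s['time'],2),'p',p.round(4),'z',R.as_matrix()[:,2].round(3),'y',R.as_matrix()[:,1].round(3),'F',np.round(s['ft_force'],1),'M',np.round(s['torque'],2),'w',round(s['width'],4))
E
python3 - <<'E'
from h import *
a=cv2.imread('pics/top0.png');b=cv2.imread('pics/scene0.png')
cv2.imwrite('pics/c1.png',cv2.resize(a[165:270,165:275],None,fx=5,fy=5,interpolation=cv2.INTER_CUBIC))
cv2.imwrite('pics/c2.png',cv2.resize(a[180:300,310:460],None,fx=5,fy=5,interpolation=cv2.INTER_CUBIC))
cv2.imwrite('pics/c3.png',cv2.resize(b[175:320,270:420],None,fx=4,fy=4,interpolation=cv2.INTER_CUBIC))
cv2.imwrite('pics/c4.png',cv2.resize(b[90:200,145:290],None,fx=5,fy=5,interpolation=cv2.INTER_CUBIC))
E
```

```text
(no output)
```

View pics/c1.png

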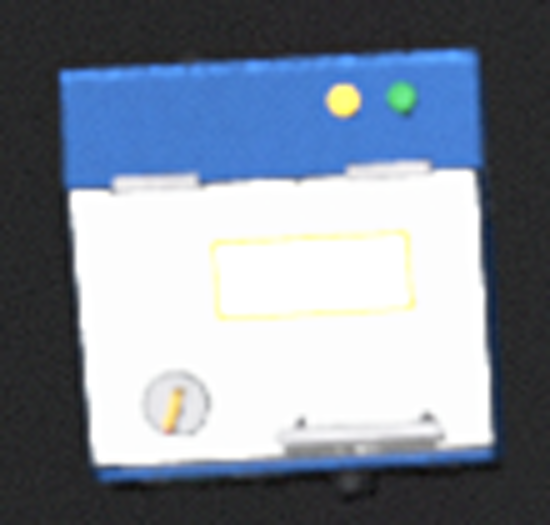

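View pics/c2.png

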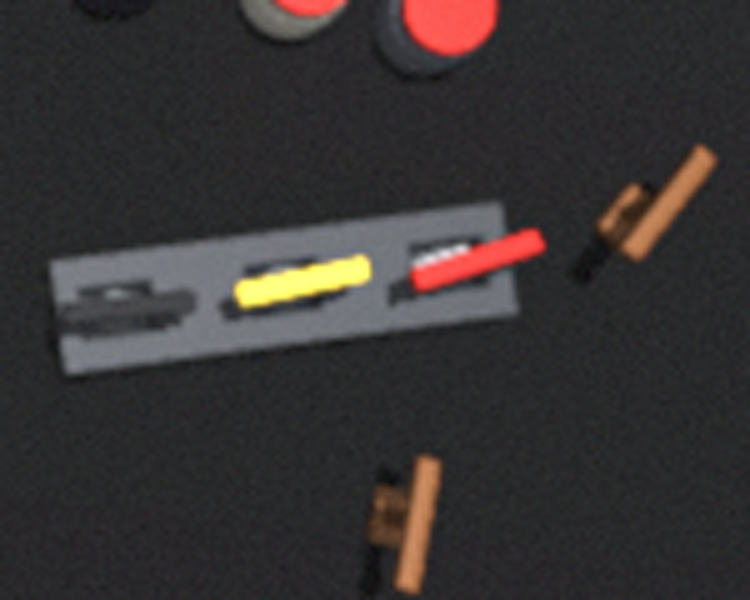

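View pics/c3.png

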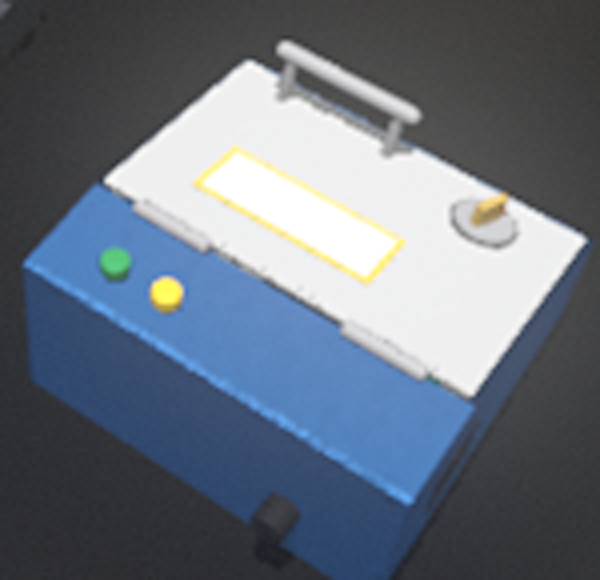

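View pics/c4.png

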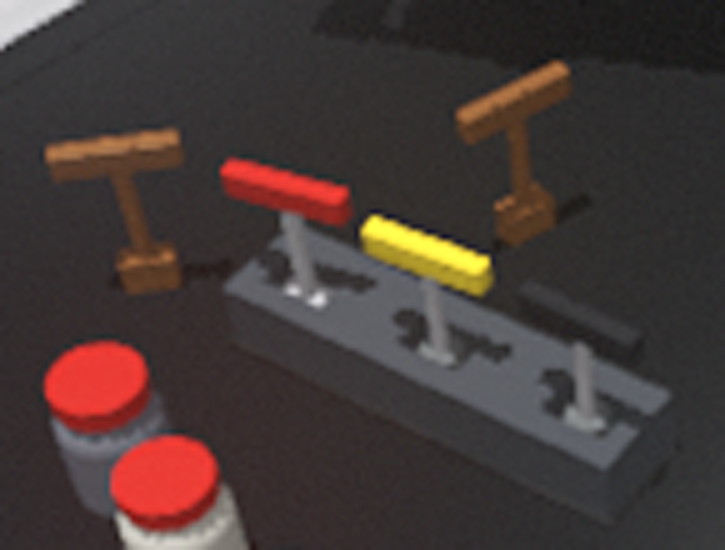

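```bash
cat > m.py <<'E'
from h import *
T=cam('top');S=cam('scene')
a=cv2.imread('pics/top0.png');b=cv2.imread('pics/scene0.png')
c2=lambda u,v:((u+.5)/5-.5+310,(v+.5)/5-.5+180)
c1=lambda u,v:((u+.5)/5-.5+165,(v+.5)/5-.5+165)
c3=lambda u,v:((u+.5)/4-.5+270,(v+.5)/4-.5+175)
P=np.array([onz(T,c2(*q),.05) for q in [(50,262),(500,203),(518,315),(67,375)]])
print('stand corners',P.round(4).tolist(),'c',P.mean(0).round(4))
d=(P[0]-P[1]+P[3]-P[2]);print('lens',np.linalg.norm(P[0]-P[1]),np.linalg.norm(P[0]-P[3]),'yaw of stand y',np.degrees(np.arctan2(-d[0],d[1])))
def mask(img,lo,hi,box):
    hsv=cv2.cvtColor(img,cv2.COLOR_BGR2HSV);m=cv2.inRange(hsv,lo,hi);k=np.zeros_like(m);x0,y0,x1,y1=box;k[y0:y1,x0:x1]=m[y0:y1,x0:x1];return k
mt=cv2.bitwise_or(mask(a,(0,170,90),(6,255,255),(385,220,425,245)),mask(a,(175,170,90),(180,255,255),(385,220,425,245)))
ms=cv2.bitwise_or(mask(b,(0,170,60),(6,255,255),(180,115,222,140)),mask(b,(175,170,60),(180,255,255),(180,115,222,140)))
def ctr(m):
    n=cv2.findNonZero(m);M=cv2.moments(m,True);return (M['m10']/M['m00'],M['m01']/M['m00']),cv2.minAreaRect(n)
for n,m in(('t',mt),('s',ms)):print(n,ctr(m))
X,e=tri(T,ctr(mt)[0],S,ctr(ms)[0]);print('key bar tri',X.round(4),'err',e)
rc=ctr(mt)[1];bx=cv2.boxPoints(rc);w=[onz(T,q,.12) for q in bx];print('bar corners',np.round(w,4).tolist(),np.mean(w,0))
# lock & handle
print('tang top tri',*tri(T,c1(182,390),S,c3(505,197)))
print('bezel ctr tri',*tri(T,c1(176,403),S,c3(485,222)))
print('handle L(y+) end',*tri(T,c1(282,440),S,c3(418,116)),'R',*tri(T,c1(442,428),S,c3(284,46)))
print('panel corners: near-left',*tri(T,c1(93,465),S,c3(588,240)),'far-left',*tri(T,c1(70,190),S,c3(472,395)),'far-right',*tri(T,c1(474,170),S,c3(105,182)),'near-right',*tri(T,c1(494,445),S,c3(250,60)))
print('back top edge',*tri(T,c1(60,72),S,c3(408,500)),*tri(T,c1(476,50),S,c3(25,262)))
E
python3 m.py
```

```text
stand corners [[0.5046, -0.1395, 0.05], [0.5478, -0.4219, 0.05], [0.4778, -0.4329, 0.05], [0.4342, -0.1512, 0.05]] c [ 0.4911 -0.2863  0.05  ]
lens 0.28565966672590254 0.07134955857681778 yaw of stand y 8.752417744793247
t ((405.808, 231.544), ((404.9588928222656, 231.8904266357422), (5.383893013000488, 27.153547286987305), 69.44395446777344))
s ((201.99476439790575, 127.75916230366492), ((201.5943145751953, 127.66980743408203), (26.785306930541992, 7.554830074310303), 15.945395469665527))
key bar tri [ 0.5062 -0.3926  0.1164] err 0.005830490634275849
bar corners [[0.4994, -0.3503, 0.12], [0.5298, -0.4266, 0.12], [0.5147, -0.4322, 0.12], [0.4845, -0.356, 0.12]] [ 0.50708875 -0.39129532  0.12      ]
tang top tri [0.45701834 0.2260891  0.13780028] 0.019153118885816698
bezel ctr tri [0.45330519 0.22702252 0.10766907] 0.0029424880613640654
handle L(y+) end [0.43191475 0.1593809  0.13410237] 0.004422257191255212 R [0.44079745 0.06459533 0.13617095] 0.004986929742782911
panel corners: near-left [0.41495486 0.27811861 0.09509802] 0.0026843330445546947 far-left [0.57828252 0.28950776 0.1404765 ] 0.0022704532891163823 far-right [0.59558292 0.04884013 0.13597819] 0.002947759227444453 near-right [0.43157538 0.03546347 0.09282382] 0.0051101473464704615
back top edge [0.64993308 0.29809531 0.13897242] 0.00048766126179202303 [0.66825261 0.04993529 0.13437468] 0.0036998169858268354
```

Request:
send_rows(
  commands=[
    [0.4,0.3,0.05,0,0,-0.95,-1],
    [0.4,0.3,0.05,0,0,-0.95,-1],
    [0.4,0.3,0.05,0,0,-0.95,-1],
    [0.4,0.3,0.05,0,0,-0.95,-1],
    [0.4,0.3,0.05,0,0,-0.95,-1],
    [0.4,0.3,0.05,0,0,-0.95,-1],
    [0.4,0.3,0.05,0,0,-0.95,-1],
    [0.4,0.3,0.05,0,0,-0.95,-1],
    [0.4,0.3,0.05,0,0,-0.95,-1],
    [0.4,0.3,0.05,0,0,-0.95,-1],
  ],
  grip_force=30,
)

```text
time: 0.98
ee_pos: [0.3758, -0.4764, 0.2334]
eef_rot: [0.975, -0.223, -0.002, -0.004]
ft_force: [0.4, -0.2, 0.3]
width: 0.087
```

Request:
send_rows(
  commands=[
    [0.45,0.3,0.05,0,0,-0.95,-1],
    [0.45,0.3,0.05,0,0,-0.95,-1],
    [0.45,0.3,0.05,0,0,-0.95,-1],
    [0.45,0.3,0.05,0,0,-0.95,-1],
    [0.45,0.3,0.05,0,0,-0.95,-1],
    [0.45,0.3,0.05,0,0,-0.95,-1],
    [0.45,0.3,0.05,0,0,-0.95,-1],
    [0.45,0.3,0.05,0,0,-0.95,-1],
    [0.45,0.3,0.05,0,0,-0.8,-1],
    [0,0,0,0,0,0,-1],
  ],
)

```text
time: 1.82
ee_pos: [0.5045, -0.3867, 0.2443]
eef_rot: [0.819, -0.573, -0.003, -0.006]
ft_force: [0.9, 0.2, 0.0]
width: 0.0869
```

Run:
```python
from h import *
show();print(np.round(st()[2]['joint_positions'],3))
a=r.camera('wrist');cv2.imwrite('pics/w1.png',a)
```

```text
t 1.82 p [ 0.5045 -0.3867  0.2443] z [ 0.002  0.015 -1.   ] y [-0.94  -0.342 -0.007] F [0.9 0.2 0. ] M [ 0.16 -0.05  0.01] w 0.0869
[ 0.598  0.35  -0.012  1.391 -0.009  1.407 -2.204]
```

View pics/w1.png

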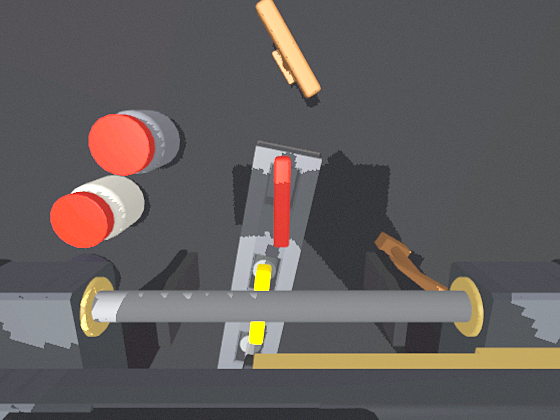

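Run:
```python
from h import *
a=cv2.imread('pics/w1.png');W=cam('wrist')
hsv=cv2.cvtColor(a,cv2.COLOR_BGR2HSV);m=cv2.inRange(hsv,(0,150,60),(7,255,255))|cv2.inRange(hsv,(174,150,60),(180,255,255));k=np.zeros_like(m);k[145:255,265:300]=m[145:255,265:300]
n=cv2.findNonZero(k)[:,0];print(n.min(0),n.max(0))
# bar: top-face far end & near end
rc=cv2.minAreaRect(n.reshape(-1,1,2));bx=cv2.boxPoints(rc);print(bx)
for z in(.116,.126):
    w=np.array([onz(W,q,z) for q in bx]);print(z,w.round(4).tolist(),w.mean(0).round(4))
rows=[(y,n[n[:,1]==y,0].mean()) for y in range(175,243,4)]
p=np.array([onz(W,(x,y),.126) for y,x in rows]);f=np.polyfit(p[:,1],p[:,0],1);print('bar yaw from y',np.degrees(np.arctan(-f[0])))
cv2.imwrite('pics/c5.png',cv2.resize(a[130:260,220:340],None,fx=4.5,fy=4.5))
```

```text
[274 156] [290 246]
[[273.99997 245.99997]
 [273.99997 155.99997]
 [289.99997 155.99997]
 [289.99997 245.99997]]
0.116 [[0.4958, -0.3497, 0.116], [0.5238, -0.4272, 0.116], [0.511, -0.4319, 0.116], [0.482, -0.3548, 0.116]] [ 0.5032 -0.3909  0.116 ]
0.126 [[0.497, -0.3536, 0.126], [0.524, -0.4284, 0.126], [0.5116, -0.433, 0.126], [0.4836, -0.3585, 0.126]] [ 0.5041 -0.3934  0.126 ]
bar yaw from y 19.165312182866924
```

View pics/c5.png

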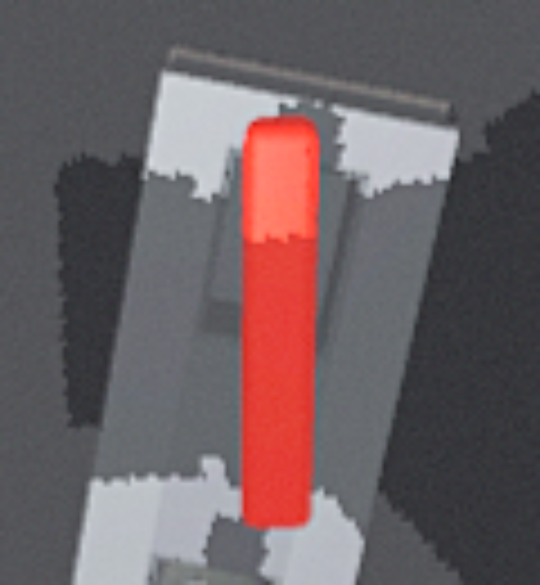

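Request:
send_rows(
  commands=[
    [0,-0.05,-0.7,-0.05,0,0,-1],
    [0,-0.05,-0.7,-0.05,0,0,-1],
    [0,-0.05,-0.7,-0.05,0,0,-1],
    [0,-0.02,-0.7,0,0,0,-1],
    [0,0,-0.7,0,0,0,-1],
    [0,0,-0.7,0,0,0,-1],
    [0,0,-0.5,0,0,0,-1],
    [0,0,-0.2,0,0,0,-1],
  ],
)

```text
time: 2.53
ee_pos: [0.4942, -0.4014, 0.0923]
eef_rot: [0.823, -0.568, 0.001, 0.003]
ft_force: [0.3, 0.1, 0.2]
width: 0.0872
```

Run:
```python
from h import *
show()
a=r.camera('wrist');cv2.imwrite('pics/w2.png',a)
```

```text
t 2.53 p [ 0.4942 -0.4014  0.0923] z [-0.001 -0.006 -1.   ] y [-0.935 -0.355  0.003] F [0.3 0.1 0.2] M [0.15 0.07 0.01] w 0.0872
```

View pics/w2.png

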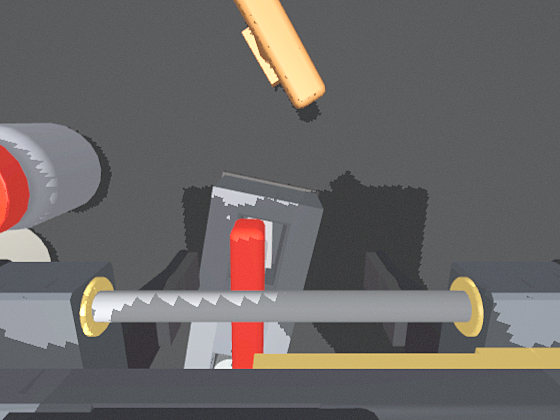

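Request:
send_rows(
  commands=[
    [0.35,0.35,0.15,0,0,0,-1],
    [0,0,0,0,0,0,-1],
  ],
)

```text
time: 2.75
ee_pos: [0.5039, -0.3913, 0.0972]
eef_rot: [0.823, -0.568, 0.001, 0.003]
ft_force: [1.6, 0.6, 0.8]
width: 0.087
```

Run:
```python
from h import *
show()
```

```text
t 2.75 p [ 0.5039 -0.3913  0.0972] z [-0.002 -0.005 -1.   ] y [-0.935 -0.354  0.004] F [1.6 0.6 0.8] M [ 0.17 -0.06  0.01] w 0.087
```

Request:
send_rows(
  commands=[
    [0.05,0,0,0,0,0,0.3],
    [0,0,0,0,0,0,1],
    [0,0,0,0,0,0,1],
    [0,0,0,0,0,0,1],
    [0,0,0,0,0,0,1],
    [0,0,0,0,0,0,1],
    [0,0,0,0,0,0,1],
  ],
  grip_force=45,
)

```text
time: 3.33
ee_pos: [0.5084, -0.3924, 0.1027]
eef_rot: [0.824, -0.567, 0.004, 0.003]
ft_force: [0.9, 0.4, 0.8]
width: 0.0483
```

Run:
```python
from h import *
show()
```

```text
t 3.33 p [ 0.5084 -0.3924  0.1027] z [ 0.004 -0.01  -1.   ] y [-0.934 -0.357 -0.   ] F [0.9 0.4 0.8] M [ 0.14 -0.03 -0.  ] w 0.0483
```

Request:
send_rows(
  commands=[
    [-0.05,0,-0.2,0,0,0,1],
    [0,0,0,0,0,0,1],
    [0,0,0,0,0,0,1],
    [0,0,0,0,0,0,1],
    [0,0,0,0,0,0,1],
  ],
)

```text
time: 3.75
ee_pos: [0.5061, -0.3925, 0.0955]
eef_rot: [0.823, -0.567, 0.004, 0.003]
ft_force: [1.0, 0.1, -0.2]
width: 0.015
```

Run:
```python
from h import *
show()
```

```text
t 3.75 p [ 0.5061 -0.3925  0.0955] z [ 0.003 -0.009 -1.   ] y [-0.934 -0.356  0.   ] F [ 1.   0.1 -0.2] M [0.09 0.01 0.01] w 0.015
```

Request:
send_rows(
  commands=[
    [0,0,0,0,0,0,1],
    [0,0,0,0,0,0,1],
    [0,0,0.3,0,0,0,1],
    [0,0,0.6,0,0,0,1],
    [0,0,0.8,0,0,0,1],
    [0,0,0.8,0,0,0,1],
    [0,0,0.8,0,0,0,1],
    [0,0,0.8,0,0,0,1],
    [0,0,0.6,0,0,0,1],
  ],
)

```text
time: 4.5
ee_pos: [0.5018, -0.3895, 0.2391]
eef_rot: [0.824, -0.567, -0.002, 0.003]
ft_force: [0.6, 0.0, -0.5]
width: 0.0134
```

Run:
```python
from h import *
show()
cv2.imwrite('pics/w3.png',r.camera('wrist'));cv2.imwrite('pics/s3.png',r.camera('scene'))
```

```text
t 4.5 p [ 0.5018 -0.3895  0.2391] z [-0.007 -0.003 -1.   ] y [-0.934 -0.356  0.007] F [ 0.6  0.  -0.5] M [ 0.09 -0.04 -0.  ] w 0.0134
```

View pics/w3.png

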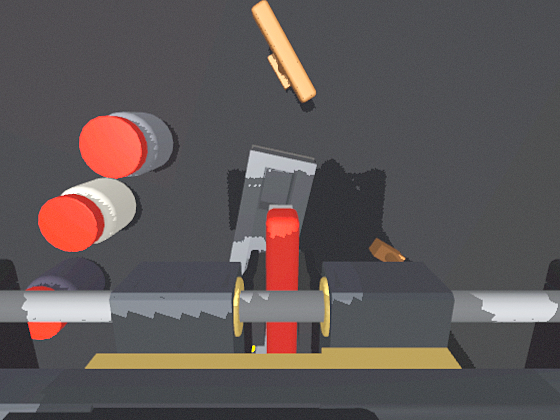

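View pics/s3.png

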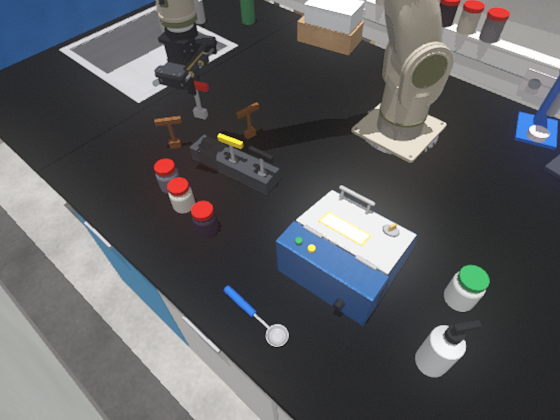

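The key is held, with an upright shank at (200,100) in scene. I'll work out where the bar sits along the pads and print the lock pose from the measured corners.

Run:
```python
from h import *
a=cv2.imread('pics/w3.png')
cv2.imwrite('pics/c6.png',cv2.resize(a[190:260,240:330],None,fx=6,fy=6))
c=r.calibration('wrist');M=np.array(c['mount']);K=np.array(c['K'])
def tool(uv,z):
    d=M[:3,:3]@np.linalg.inv(K)@np.array([*uv,1.]);o=M[:3,3];return o+d*(z-o[2])/d[2]
for v in(205,208,210,213,235):print(v,tool((283,v),-.0305).round(4),tool((283,v),-.0205).round(4),tool((283,v),-.0105).round(4),tool((283,v),.0835).round(4))
hsv=cv2.cvtColor(a,cv2.COLOR_BGR2HSV);m=cv2.inRange(hsv,(0,150,60),(7,255,255))|cv2.inRange(hsv,(174,150,60),(180,255,255))
for v in range(204,262,4):
    x=np.nonzero(m[v,255:315])[0]+255; print(v,x.min() if len(x) else None,x.max() if len(x) else None)
```

```text
205 [ 0.0433  0.0016 -0.0305] [ 0.0407  0.0016 -0.0205] [ 0.0381  0.0017 -0.0105] [0.0138 0.0022 0.0835]
208 [ 0.0421  0.0016 -0.0305] [ 0.0394  0.0016 -0.0205] [ 0.0367  0.0017 -0.0105] [0.0115 0.0022 0.0835]
210 [ 0.0412  0.0016 -0.0305] [ 0.0385  0.0016 -0.0205] [ 0.0357  0.0017 -0.0105] [0.0099 0.0022 0.0835]
213 [ 0.04    0.0016 -0.0305] [ 0.0371  0.0016 -0.0205] [ 0.0343  0.0017 -0.0105] [0.0076 0.0022 0.0835]
235 [ 0.0305  0.0016 -0.0305] [ 0.0269  0.0017 -0.0205] [ 0.0234  0.0017 -0.0105] [-0.0101  0.0022  0.0835]
204 None None
208 None None
212 268 296
216 267 297
220 267 298
224 266 298
228 266 298
232 266 298
236 266 298
240 266 298
244 266 298
248 266 298
252 266 298
256 266 298
260 266 298
```

View pics/c6.png

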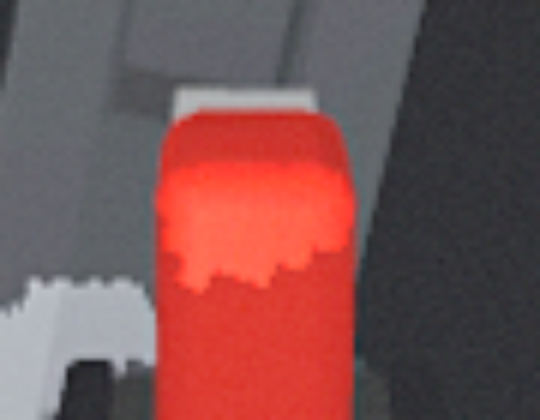

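Request:
send_rows(
  commands=[
    [-0.1,0.7,0.5,0,0,0.5,1],
    [-0.1,0.85,0.5,0,0,0.5,1],
    [-0.1,0.85,0.5,0,0,0.5,1],
    [-0.1,0.85,0.2,0,0,0.5,1],
    [-0.1,0.85,0,0,0,0.5,1],
    [-0.1,0.85,0,0,0,0.5,1],
    [-0.1,0.85,0,0,0,0.5,1],
    [-0.1,0.85,0,0,0,0.5,1],
    [-0.1,0.85,0,0,0,0.5,1],
    [-0.1,0.85,0,0,0,0.5,1],
  ],
)

```text
time: 5.43
ee_pos: [0.4646, -0.1345, 0.2855]
eef_rot: [0.928, -0.371, -0.004, 0.006]
ft_force: [0.6, 0.7, -2.3]
width: 0.014
```

Run:
```python
from h import *
show();print(np.round(st()[2]['joint_positions'],3))
```

```text
t 5.43 p [ 0.4646 -0.1345  0.2855] z [-0.012 -0.009 -1.   ] y [-0.69  -0.724  0.014] F [ 0.6  0.7 -2.3] M [ 0.13  0.   -0.04] w 0.014
[ 0.394  0.01  -0.215  1.703  0.013  1.439 -2.155]
```

Request:
send_rows(
  commands=[
    [-0.1,0.85,0,0,-0.2,0.4,1],
    [-0.1,0.85,0,0,-0.2,0.4,1],
    [-0.1,0.85,0,0,-0.2,0.4,1],
    [-0.1,0.85,0,0,-0.2,0.4,1],
    [-0.1,0.85,0,0,-0.2,0.4,1],
    [-0.1,0.85,0,0,-0.2,0.4,1],
    [-0.1,0.85,0,0,-0.2,0.4,1],
    [-0.1,0.85,0,0,-0.2,0.4,1],
    [-0.1,0.85,0,0,-0.2,0.4,1],
    [-0.1,0.85,0,0,-0.2,0.4,1],
  ],
)

```text
time: 6.27
ee_pos: [0.4264, 0.1327, 0.2767]
eef_rot: [0.978, -0.194, 0.076, -0.024]
ft_force: [0.6, 0.5, -0.9]
width: 0.0132
```

```bash
cat >> h.py <<'E'
PSI=np.radians(4.2);L0=np.array([0.4533,0.2270,0.1077])
def panelR(psi=PSI,th=0.):
    # columns x,y,z of panel axes in world
    return (Ro.from_euler('z',psi)*Ro.from_euler('y',-np.radians(15)+th)).as_matrix()
KEYX,KEYZ=-0.003,0.0835
def keypose():
    p,R,_=st();M=R.as_matrix();return p+M[:,2]*KEYZ+M[:,0]*KEYX, -M[:,2], M[:,0]
def rel(L=L0):
    show()
    k,kz,kx=keypose();P=panelR();print('key in lock frame mm',(P.T@(k-L)*1e3).round(1),'kz',(P.T@kz).round(3),'slot ang deg',np.degrees(np.arctan2(*(P.T@kx)[[1,0]])).round(1))
def goto(pos,Rt):
    """units needed"""
    p,R,_=st();rv=(Rt*R.inv()).as_rotvec();print('shift units',((pos-p)/.03).round(2),'turn units',(np.degrees(rv)/5).round(2))
def target(off_mm,ang_deg,L=L0,flip=0):
    """tool pose to put key mouth at off_mm (lock frame), slot angle ang"""
    P=panelR();a=np.radians(ang_deg);x=P@np.array([np.cos(a),np.sin(a),0]);z=-P[:,2];y=np.cross(z,x);Rt=Ro.from_matrix(np.c_[x,y,z])
    k=L+P@np.array(off_mm)/1e3;return k-z*KEYZ-x*KEYX,Rt
E
python3 - <<'E'
from h import *
rel();print(np.round(st()[2]['joint_positions'],3))
goto(*target([0,0,60],-18))
E
```

```text
t 6.27 p [0.4264 0.1327 0.2767] z [ 0.158  0.017 -0.987] y [-0.377 -0.923 -0.076] F [ 0.6  0.5 -0.9] M [0.13 0.23 0.02] w 0.0132
key in lock frame mm [ -0.1 -90.3  89.2] kz [ 0.102 -0.005  0.995] slot ang deg -26.9
[ 0.156 -0.209 -0.51   1.909 -0.066  1.261 -2.3  ]
shift units [-0.24  3.03 -0.99] turn units [-0.34 -1.21  1.69]
```

Request:
send_rows(
  commands=[
    [-0.05,0.6,-0.2,-0.07,-0.24,0.34,1],
    [-0.05,0.6,-0.2,-0.07,-0.24,0.34,1],
    [-0.05,0.6,-0.2,-0.07,-0.24,0.34,1],
    [-0.05,0.6,-0.2,-0.07,-0.24,0.34,1],
    [-0.05,0.6,-0.2,-0.07,-0.24,0.34,1],
    [0,0,0,0,0,0,1],
  ],
)

```text
time: 6.77
ee_pos: [0.4132, 0.2311, 0.2415]
eef_rot: [0.985, -0.11, 0.129, -0.024]
ft_force: [-0.6, -0.2, -1.8]
width: 0.0137
```

Run:
```python
from h import *
rel();print(np.round(st()[2]['joint_positions'],3))
goto(*target([0,0,60],-18))
for n in('wrist','top','scene'):cv2.imwrite(f'pics/{n}4.png',r.camera(n))
a=cv2.imread('pics/scene4.png')
cv2.imwrite('pics/c7.png',cv2.resize(a[110:270,330:450],None,fx=5,fy=3.75*4/3,interpolation=cv2.INTER_CUBIC)[:600])
```

```text
t 6.77 p [0.4132 0.2311 0.2415] z [ 0.26   0.019 -0.966] y [-0.211 -0.975 -0.075] F [-0.6 -0.2 -1.8] M [-0.01  0.48  0.01] w 0.0137
key in lock frame mm [-6.5  7.9 56. ] kz [-0.002  0.     1.   ] slot ang deg -16.9
[ 0.064 -0.198 -0.684  1.974  0.014  1.097 -2.423]
shift units [ 0.2  -0.25  0.19] turn units [ 0.06  0.02 -0.2 ]
```

View pics/wrist4.png

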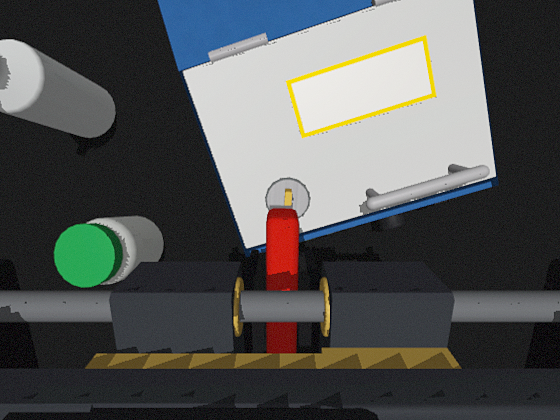

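View pics/scene4.png

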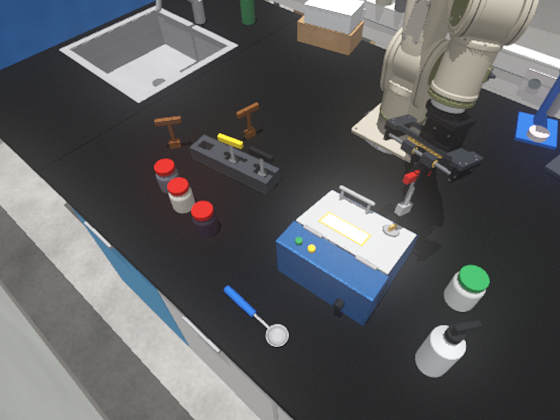

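View pics/top4.png

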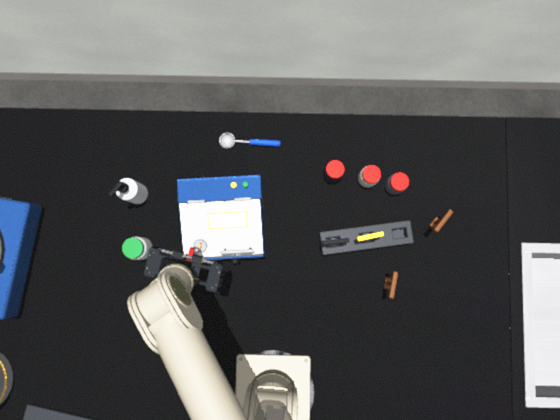

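Request:
send_rows(
  commands=[
    [-0.3,-0.1,-0.05,0,0,0,1],
    [-0.3,-0.1,-0.05,0,0,0,1],
    [0,0,0,0,0,0,1],
  ],
)

```text
time: 7.17
ee_pos: [0.3973, 0.2185, 0.2395]
eef_rot: [0.985, -0.116, 0.128, -0.023]
ft_force: [0.7, 0.6, -2.1]
width: 0.0133
```

Run:
```python
from h import *
rel()
a=r.camera('wrist');cv2.imwrite('pics/w5.png',a)
cv2.imwrite('pics/c8.png',cv2.resize(a[130:230,230:350],None,fx=6,fy=6,interpolation=cv2.INTER_CUBIC))
np.save('pose5.npy',np.r_[st()[0],st()[1].as_quat()])
```

```text
t 7.17 p [0.3973 0.2185 0.2395] z [ 0.258  0.016 -0.966] y [-0.223 -0.972 -0.076] F [ 0.7  0.6 -2.1] M [-0.01  0.38 -0.05] w 0.0133
key in lock frame mm [-23.4  -3.7  58.4] kz [0.001 0.003 1.   ] slot ang deg -17.6
```

View pics/c8.png

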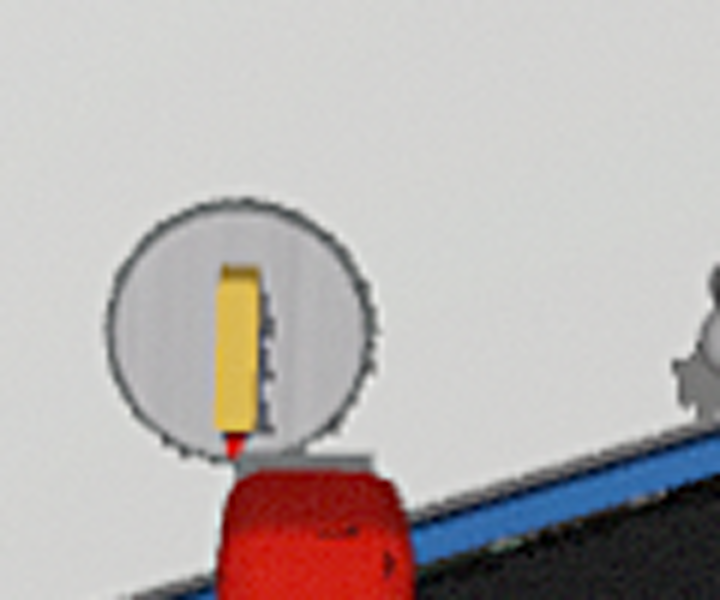

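```bash
cat >> h.py <<'E'
def toolpt(uv,z):
    c=r.calibration('wrist');M=np.array(c['mount']);K=np.array(c['K'])
    d=M[:3,:3]@np.linalg.inv(K)@np.array([*uv,1.]);o=M[:3,3];return (o+d*(z-o[2])/d[2])
E
python3 - <<'E'
from h import *
c=lambda u,v:((u+.5)/6-.5+230,(v+.5)/6-.5+130)
print('socket bottom edge L,R',toolpt(c(233,454),.0835)*1e3,toolpt(c(374,456),.0835)*1e3)
zt=.126
for n,q in dict(tl=(221,279),tr=(260,279),bl=(216,431),br=(257,431)).items():print(n,(toolpt(c(*q),zt)*1e3).round(1))
a=(toolpt(c(221,279),zt)+toolpt(c(260,279),zt))/2;b=(toolpt(c(216,431),zt)+toolpt(c(257,431),zt))/2
print('tang ctr',((a+b)/2*1e3).round(1),'ang in tool',np.degrees(np.arctan2((a-b)[1],(a-b)[0])),'len',np.linalg.norm(a-b)*1e3)
print('bezel',(toolpt(c(239,330),.142)*1e3).round(1), 'diam', (toolpt(c(373,330),.142)-toolpt(c(107,330),.142))*1e3)
E
```

```text
socket bottom edge L,R [12.69307781 -8.53878493 83.5       ] [12.44431994  9.15407554 83.5       ]
tl [ 27.6 -11.7 126. ]
tr [ 27.6  -6.1 126. ]
bl [  5.2 -12.7 126. ]
br [  5.2  -6.7 126. ]
tang ctr [ 16.4  -9.3 126. ] ang in tool 2.0207765381369724 len 22.4700635257577
bezel [ 17.1  -9.8 142. ] diam [2.20035757e-02 4.05874991e+01 0.00000000e+00]
```

```bash
cat >> h.py <<'E'
KEYX=-0.005
L0=L0+panelR()@np.array([-.002,-.0001,0])
rel.__defaults__=(L0,); target.__defaults__=(L0,0)
E
python3 - <<'E'
from h import *
rel(); goto(*target([0,0,25],-19.6))
E
```

```text
t 7.22 p [0.398  0.2186 0.2398] z [ 0.258  0.016 -0.966] y [-0.223 -0.972 -0.076] F [ 0.7 -0.6 -1.7] M [ 0.01  0.42 -0.01] w 0.0136
key in lock frame mm [-22.4  -2.9  58.5] kz [-0.     0.003  1.   ] slot ang deg -17.7
shift units [ 1.    0.16 -0.89] turn units [ 0.13  0.01 -0.37]
```

Request:
send_rows(
  commands=[
    [0.4,0.05,0.0,0.03,0,-0.1,1],
    [0.3,0.05,-0.2,0.03,0,-0.1,1],
    [0.2,0.05,-0.4,0.03,0,-0.1,1],
    [0.1,0,-0.3,0.03,0,-0.07,1],
    [0,0,0,0,0,0,1],
  ],
)

```text
time: 7.63
ee_pos: [0.4318, 0.2213, 0.2139]
eef_rot: [0.982, -0.136, 0.131, -0.027]
ft_force: [-0.6, -1.0, -2.0]
width: 0.0136
```

Run:
```python
from h import *
rel(); goto(*target([0,0,22],-19.6))
for n in('wrist','scene','top'):cv2.imwrite(f'pics/{n}6.png',r.camera(n))
a=cv2.imread('pics/scene6.png');cv2.imwrite('pics/c9.png',cv2.resize(a[150:250,350:450],None,fx=6,fy=6,interpolation=cv2.INTER_CUBIC))
a=cv2.imread('pics/wrist6.png');cv2.imwrite('pics/c10.png',cv2.resize(a[150:250,230:350],None,fx=6,fy=6,interpolation=cv2.INTER_CUBIC))
```

```text
t 7.63 p [0.4318 0.2213 0.2139] z [ 0.264  0.017 -0.964] y [-0.26  -0.961 -0.089] F [-0.6 -1.  -2. ] M [-0.02  0.51  0.03] w 0.0136
key in lock frame mm [ 4.2 -2.5 24.7] kz [-0.006  0.002  1.   ] slot ang deg -20.0
shift units [-0.1   0.07 -0.12] turn units [-0.    0.07  0.08]
```

View pics/c9.png

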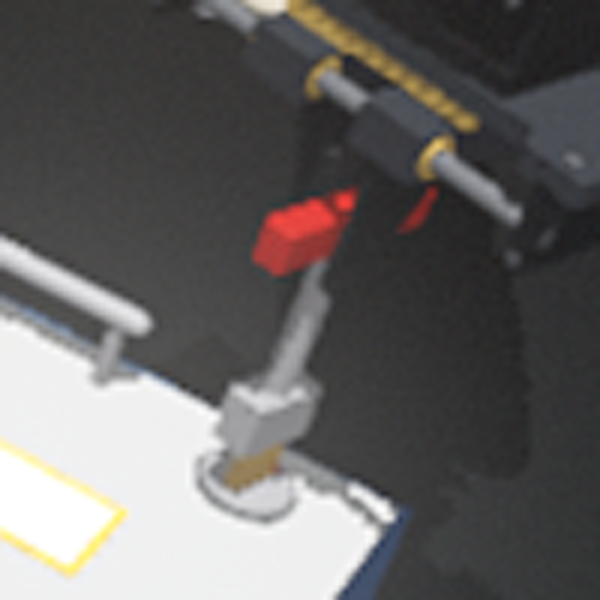

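View pics/c10.png

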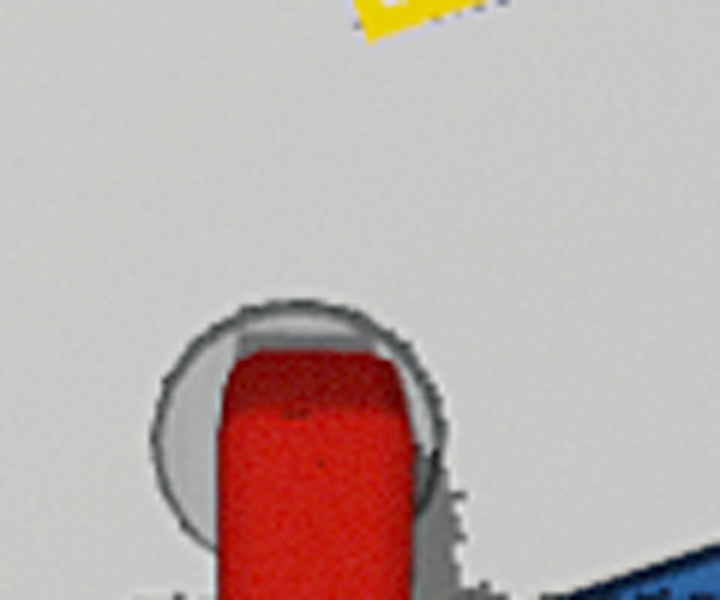

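Run:
```python
from h import *
c=lambda u,v:((u+.5)/6-.5+230,(v+.5)/6-.5+150)
s=[toolpt(c(u,340),.0835)*1e3 for u in(238,380)];print(s)
for zt in(.106,.110):
    l,rr,t=[toolpt(c(*q),zt)*1e3 for q in((152,440),(445,440),(298,299))];print(zt,l,rr,t,'diam',rr[1]-l[1],'ctr y',(l[1]+rr[1])/2,'ctr x',t[0]-21)
goto(*target([0,0,22],-19.6))
```

```text
[array([11.96087884, -7.92189354, 83.5       ]), array([11.97133623,  9.90967019, 83.5       ])]
0.106 [ -8.31005849 -20.85575516 106.        ] [ -8.28461462  19.87809139 106.        ] [ 11.84227299  -0.53189572 106.        ] diam 40.73384655862466 ctr y -0.4888318855089633 ctr x -9.157727006326091
0.11 [ -9.57221257 -21.18510091 110.        ] [ -9.54639007  20.15490626 110.        ] [ 10.88000588  -0.558802   110.        ] diam 41.34000716620778 ctr y -0.5150973268289665 ctr x -10.119994123907997
shift units [-0.1   0.05 -0.18] turn units [-0.01  0.09  0.06]
```

Request:
send_rows(
  commands=[
    [-0.1,0.07,-0.15,0,0.08,0.06,1],
    [0,0,0,0,0,0,1],
  ],
)

```text
time: 7.95
ee_pos: [0.4285, 0.2245, 0.212]
eef_rot: [0.982, -0.133, 0.129, -0.027]
ft_force: [-0.2, -0.7, -2.3]
width: 0.0136
```

Run:
```python
from h import *
rel(); goto(*target([0.3,0.1,18],-19.6))
```

```text
t 7.95 p [0.4285 0.2245 0.212 ] z [ 0.26   0.02  -0.965] y [-0.254 -0.963 -0.088] F [-0.2 -0.7 -2.3] M [-0.    0.47 -0.03] w 0.0136
key in lock frame mm [ 0.4  1.1 23.7] kz [-0.002 -0.001  1.   ] slot ang deg -19.6
shift units [ 0.05 -0.03 -0.18] turn units [-0.01  0.02 -0.01]
```

Request:
send_rows(
  commands=[
    [0.05,-0.03,-0.18,0,0,0,1],
    [0,0,0,0,0,0,1],
  ],
)

```text
time: 8.12
ee_pos: [0.43, 0.2239, 0.2069]
eef_rot: [0.982, -0.132, 0.129, -0.028]
ft_force: [0.4, -0.0, -2.8]
width: 0.0133
```

Run:
```python
from h import *
rel(); goto(*target([0.3,0.1,12],-19.6))
```

```text
t 8.12 p [0.43   0.2239 0.2069] z [ 0.261  0.02  -0.965] y [-0.253 -0.964 -0.088] F [ 0.4 -0.  -2.8] M [-0.02  0.46 -0.  ] w 0.0133
key in lock frame mm [ 0.6  0.4 18.3] kz [-0.003 -0.001  1.   ] slot ang deg -19.5
shift units [ 0.05 -0.   -0.2 ] turn units [-0.01  0.04 -0.02]
```

Request:
send_rows(
  commands=[
    [0.03,0,-0.11,0,0,0,1],
    [0.02,0,-0.08,0,0,0,1],
  ],
)

```text
time: 8.28
ee_pos: [0.4317, 0.224, 0.2013]
eef_rot: [0.982, -0.132, 0.13, -0.028]
ft_force: [-1.1, -0.2, -2.5]
width: 0.0134
```

Run:
```python
from h import *
rel(); goto(*target([0.3,0.1,6],-19.6))
```

```text
t 8.28 p [0.4317 0.224  0.2013] z [ 0.262  0.02  -0.965] y [-0.252 -0.964 -0.089] F [-1.1 -0.2 -2.5] M [ 0.04  0.44 -0.01] w 0.0134
key in lock frame mm [ 0.9  0.5 12.5] kz [-0.004 -0.001  1.   ] slot ang deg -19.5
shift units [ 0.05 -0.01 -0.21] turn units [-0.01  0.05 -0.02]
```

Request:
send_rows(
  commands=[
    [0.02,0,-0.11,0,0.04,0,1],
    [0.01,0,-0.08,0,0,0,1],
  ],
)

```text
time: 8.45
ee_pos: [0.4328, 0.224, 0.1949]
eef_rot: [0.983, -0.132, 0.128, -0.027]
ft_force: [-0.3, 0.1, -1.7]
width: 0.0138
```

Run:
```python
from h import *
rel(); goto(*target([0.3,0.1,2],-19.6))
a=r.camera('scene');cv2.imwrite('pics/c11.png',cv2.resize(a[150:250,350:450],None,fx=6,fy=6,interpolation=cv2.INTER_CUBIC))
```

```text
t 8.45 p [0.4328 0.224  0.1949] z [ 0.258  0.02  -0.966] y [-0.253 -0.964 -0.088] F [-0.3  0.1 -1.7] M [0.03 0.5  0.04] w 0.0138
key in lock frame mm [-0.1  0.3  6.1] kz [-0.    -0.001  1.   ] slot ang deg -19.5
shift units [ 0.05 -0.   -0.13] turn units [-0.01  0.   -0.02]
```

View pics/c11.png

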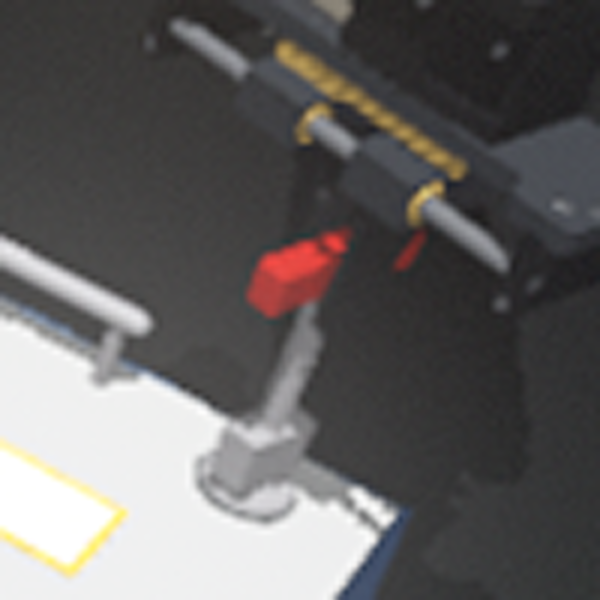

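The socket at (262,450) now covers the tang. I'll keep lowering it gently until it touches.

Request:
send_rows(
  commands=[
    [0.02,0,-0.08,0,0,0,1],
    [0.02,0,-0.07,0,0,0,1],
  ],
)

```text
time: 8.67
ee_pos: [0.4339, 0.224, 0.1897]
eef_rot: [0.983, -0.132, 0.128, -0.027]
ft_force: [-0.2, 0.0, -1.3]
width: 0.0132
```

Run:
```python
from h import *
rel(); goto(*target([0.3,0.1,-1],-19.6))
```

```text
t 8.67 p [0.4339 0.224  0.1897] z [ 0.258  0.02  -0.966] y [-0.253 -0.964 -0.088] F [-0.2  0.  -1.3] M [0.03 0.48 0.06] w 0.0132
key in lock frame mm [-0.4  0.3  0.8] kz [-0.    -0.001  1.   ] slot ang deg -19.5
shift units [ 0.04  0.   -0.05] turn units [-0.01 -0.   -0.02]
```

Request:
send_rows(
  commands=[
    [0.02,0,-0.05,0,0,0,1],
    [0.01,0,-0.04,0,0,0,1],
  ],
)

```text
time: 8.83
ee_pos: [0.435, 0.2241, 0.1867]
eef_rot: [0.983, -0.132, 0.128, -0.028]
ft_force: [-4.3, -0.7, 8.3]
width: 0.0136
```

Run:
```python
from h import *
rel()
```

```text
t 8.83 p [0.435  0.2241 0.1867] z [ 0.258  0.02  -0.966] y [-0.253 -0.964 -0.088] F [-4.3 -0.7  8.3] M [-0.04  0.81 -0.04] w 0.0136
key in lock frame mm [-0.1  0.3 -2.4] kz [-0.    -0.001  1.   ] slot ang deg -19.5
```

Request:
send_rows(
  commands=[
    [0,0,0,0,0,0,1],
    [0,0,0,0,0,0,1],
    [0,0.01,0,-0.2,-0.02,0.78,1],
    [0,0.01,0,-0.2,-0.02,0.78,1],
    [0,0.01,0,-0.2,-0.02,0.78,1],
  ],
)

```text
time: 9.25
ee_pos: [0.4353, 0.2248, 0.187]
eef_rot: [0.991, -0.026, 0.13, -0.015]
ft_force: [0.5, 0.1, -0.8]
width: 0.0136
```

Run:
```python
from h import *
rel()
goto(*target([0,0.3,-2.2],10))
```

```text
t 9.25 p [0.4353 0.2248 0.187 ] z [ 0.259  0.022 -0.966] y [-0.047 -0.998 -0.036] F [ 0.5  0.1 -0.8] M [-0.02  0.46 -0.21] w 0.0136
key in lock frame mm [ 0.1  0.2 -2.3] kz [-0.001 -0.003  1.   ] slot ang deg -7.2
shift units [-0.01  0.06  0.  ] turn units [-0.93 -0.06  3.31]
```

Request:
send_rows(
  commands=[
    [0,0.01,-0.01,-0.22,-0.02,0.84,1],
    [0,0.01,0,-0.22,-0.02,0.84,1],
    [0,0.01,-0.01,-0.22,-0.02,0.84,1],
    [0,0.01,0,-0.22,-0.02,0.84,1],
    [0,0.01,-0.01,-0.22,-0.02,0.84,1],
  ],
)

```text
time: 9.67
ee_pos: [0.4356, 0.2267, 0.187]
eef_rot: [0.977, 0.17, 0.131, 0.01]
ft_force: [-1.6, 0.1, 3.7]
width: 0.0133
```

Run:
```python
from h import *
rel()
goto(*target([0,0.3,-2.2],30))
```

```text
t 9.67 p [0.4356 0.2267 0.187 ] z [ 0.26   0.026 -0.965] y [ 0.33  -0.942  0.063] F [-1.6  0.1  3.7] M [-0.03  0.73 -0.23] w 0.0133
key in lock frame mm [ 0.9  0.3 -2.3] kz [-0.002 -0.007  1.   ] slot ang deg 15.5
shift units [-0.04  0.06 -0.01] turn units [-0.83 -0.04  2.78]
```

Request:
send_rows(
  commands=[
    [-0.01,0.01,0,-0.24,-0.02,0.86,1],
    [-0.01,0.01,0,-0.24,-0.02,0.86,1],
    [-0.01,0.01,0,-0.24,-0.02,0.86,1],
    [-0.01,0.01,0,-0.24,-0.02,0.86,1],
    [-0.01,0,0,-0.24,-0.02,0.86,1],
  ],
)

```text
time: 10.08
ee_pos: [0.4344, 0.2281, 0.1868]
eef_rot: [0.922, 0.364, 0.126, 0.037]
ft_force: [1.0, 0.8, -2.5]
width: 0.0136
```

Run:
```python
from h import *
rel()
goto(*target([0.2,0.3,-2.2],60))
```

```text
t 10.08 p [0.4344 0.2281 0.1868] z [ 0.26   0.023 -0.965] y [ 0.662 -0.732  0.16 ] F [ 1.   0.8 -2.5] M [ 0.37  0.21 -0.1 ] w 0.0136
key in lock frame mm [ 0.6 -0.2 -2.2] kz [-0.002 -0.004  1.   ] slot ang deg 38.8
shift units [-0.06  0.07 -0.01] turn units [-1.14 -0.07  4.07]
```

Request:
send_rows(
  commands=[
    [-0.01,0.02,0,-0.23,-0.02,0.86,1],
    [-0.01,0.02,0,-0.23,-0.02,0.86,1],
    [-0.01,0.01,0,-0.23,-0.02,0.86,1],
    [-0.02,0.01,0,-0.23,-0.02,0.86,1],
    [-0.02,0.01,0,-0.23,-0.02,0.86,1],
  ],
)

```text
time: 10.5
ee_pos: [0.4329, 0.23, 0.1865]
eef_rot: [0.83, 0.542, 0.116, 0.061]
ft_force: [0.8, 0.9, -2.7]
width: 0.0137
```

Run:
```python
from h import *
rel()
goto(*target([0.2,0.3,-2.2],86))
print(np.round(st()[2]['joint_positions'],3))
```

```text
t 10.5 p [0.4329 0.23   0.1865] z [ 0.26   0.025 -0.965] y [ 0.886 -0.404  0.228] F [ 0.8  0.9 -2.7] M [ 0.05 -0.   -0.18] w 0.0137
key in lock frame mm [ 0.8  0.6 -2.2] kz [-0.002 -0.006  1.   ] slot ang deg 62.1
shift units [-0.08  0.02 -0.02] turn units [-1.3  -0.09  4.6 ]
[-0.022 -0.101 -0.619  2.03   0.095  0.971 -1.103]
```

Request:
send_rows(
  commands=[
    [-0.02,0.01,0,-0.23,-0.02,0.86,1],
    [-0.02,0,0,-0.23,-0.02,0.86,1],
    [-0.02,0,0,-0.23,-0.02,0.86,1],
    [-0.02,0,0,-0.2,-0.02,0.75,1],
    [-0.02,0,0,-0.15,-0.01,0.55,1],
  ],
)

```text
time: 10.92
ee_pos: [0.4309, 0.2303, 0.1862]
eef_rot: [0.716, 0.685, 0.104, 0.081]
ft_force: [2.6, 0.9, -4.0]
width: 0.0136
```

Run:
```python
from h import *
rel()
goto(*target([0.2,0.3,-2.2],92))
```

```text
t 10.92 p [0.4309 0.2303 0.1862] z [ 0.26   0.027 -0.965] y [ 0.965 -0.047  0.259] F [ 2.6  0.9 -4. ] M [ 0.3  -0.17 -0.17] w 0.0136
key in lock frame mm [ 0.7  0.7 -2. ] kz [-0.003 -0.008  1.   ] slot ang deg 83.2
shift units [-0.03  0.01 -0.02] turn units [-0.54 -0.01  1.67]
```

Request:
send_rows(
  commands=[
    [-0.02,0,-0.01,-0.15,0,0.55,1],
    [-0.01,0,-0.01,-0.15,0,0.55,1],
    [0,0,0,-0.15,0,0.55,1],
  ],
)

```text
time: 11.17
ee_pos: [0.431, 0.2307, 0.1861]
eef_rot: [0.661, 0.739, 0.097, 0.088]
ft_force: [0.1, 0.1, -2.2]
width: 0.0131
```

Run:
```python
from h import *
rel()
```

```text
t 11.17 p [0.431  0.2307 0.1861] z [ 0.258  0.028 -0.966] y [0.96  0.108 0.26 ] F [ 0.1  0.1 -2.2] M [ 0.02  0.36 -0.2 ] w 0.0131
key in lock frame mm [ 1.3  1.1 -2.1] kz [-0.001 -0.009  1.   ] slot ang deg 92.2
```

Request:
send_rows(
  commands=[
    [0,0,0,-0.15,0,0.5,1],
    [0,0,0,-0.1,0,0.4,1],
  ],
)

```text
time: 11.33
ee_pos: [0.4309, 0.2307, 0.1861]
eef_rot: [0.628, 0.767, 0.092, 0.091]
ft_force: [-0.7, 1.9, 0.3]
width: 0.0133
```

Run:
```python
from h import *
rel()
```

```text
t 11.33 p [0.4309 0.2307 0.1861] z [ 0.256  0.027 -0.966] y [0.947 0.193 0.256] F [-0.7  1.9  0.3] M [ 0.05  0.52 -0.18] w 0.0133
key in lock frame mm [ 1.4  1.2 -2.1] kz [ 0.002 -0.008  1.   ] slot ang deg 97.1
```

Request:
send_rows(
  commands=[
    [0,0,0,-0.12,0,0.45,1],
    [0,0,0,0,0,0,1],
  ],
)

```text
time: 11.5
ee_pos: [0.4307, 0.2307, 0.186]
eef_rot: [0.612, 0.781, 0.09, 0.093]
ft_force: [-0.5, 0.3, -0.2]
width: 0.0132
```

Run:
```python
from h import *
rel()
```

```text
t 11.5 p [0.4307 0.2307 0.186 ] z [ 0.254  0.027 -0.967] y [0.938 0.236 0.254] F [-0.5  0.3 -0.2] M [-0.    0.51 -0.19] w 0.0132
key in lock frame mm [ 1.4  1.2 -2.1] kz [ 0.003 -0.008  1.   ] slot ang deg 99.6
```

Request:
send_rows(
  commands=[
    [0,0,0,-0.13,0,0.5,1],
    [0,0,0,0,0,0,1],
  ],
)

```text
time: 11.67
ee_pos: [0.4306, 0.2308, 0.186]
eef_rot: [0.595, 0.794, 0.088, 0.094]
ft_force: [-1.2, -0.8, -0.4]
width: 0.0137
```

Run:
```python
from h import *
rel()
for n in('wrist','scene'):cv2.imwrite(f'pics/{n}7.png',r.camera(n))
a=cv2.imread('pics/scene7.png');cv2.imwrite('pics/c12.png',cv2.resize(a[150:250,350:450],None,fx=6,fy=6,interpolation=cv2.INTER_CUBIC))
```

```text
t 11.67 p [0.4306 0.2308 0.186 ] z [ 0.253  0.028 -0.967] y [0.928 0.277 0.25 ] F [-1.2 -0.8 -0.4] M [ 0.1   0.49 -0.44] w 0.0137
key in lock frame mm [ 1.3  1.4 -2.1] kz [ 0.005 -0.009  1.   ] slot ang deg 102.0
```

View pics/wrist7.png

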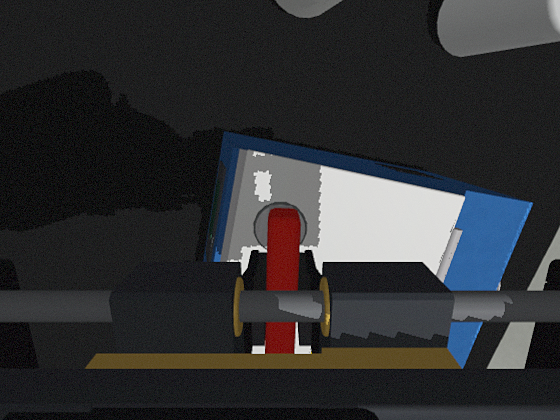

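View pics/c12.png

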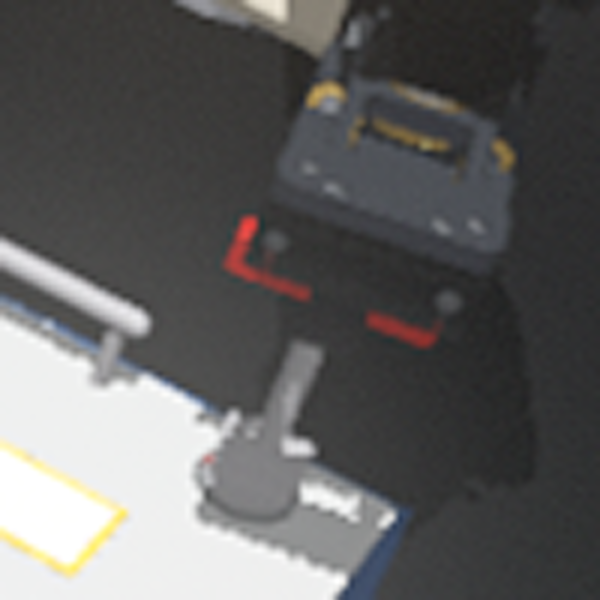

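At the stop: the moment rose to -0.44 N m. I'll ease back about 9°, then withdraw along the panel normal.

Request:
send_rows(
  commands=[
    [0,0,0,0.12,0,-0.45,1],
    [0,0,0,0.12,0,-0.45,1],
    [0,0,0,0.12,0,-0.45,1],
    [0.01,0,0,0.12,0,-0.45,1],
    [0,0,0,0,0,0,1],
  ],
)

```text
time: 12.18
ee_pos: [0.4312, 0.2306, 0.1859]
eef_rot: [0.664, 0.736, 0.098, 0.088]
ft_force: [-0.4, -0.6, 0.2]
width: 0.0136
```

Run:
```python
from h import *
rel()
```

```text
t 12.18 p [0.4312 0.2306 0.1859] z [ 0.259  0.027 -0.966] y [0.96 0.1  0.26] F [-0.4 -0.6  0.2] M [-0.06  0.42  0.02] w 0.0136
key in lock frame mm [ 1.4  1.  -2.3] kz [-0.001 -0.008  1.   ] slot ang deg 91.7
```

Free (moment about 0). Withdraw.

Request:
send_rows(
  commands=[
    [-0.04,0,0.15,0,0,0,1],
    [-0.06,0,0.24,0,0,0,1],
    [-0.06,0,0.24,0,0,0,1],
    [-0.08,0,0.3,0,0,0,1],
  ],
)

```text
time: 12.52
ee_pos: [0.4227, 0.2299, 0.2142]
eef_rot: [0.663, 0.737, 0.096, 0.087]
ft_force: [-0.1, 1.0, -0.5]
width: 0.0136
```

Run:
```python
from h import *
rel()
a=r.camera('scene');cv2.imwrite('pics/c13.png',cv2.resize(a[150:250,350:450],None,fx=6,fy=6,interpolation=cv2.INTER_CUBIC))
```

```text
t 12.52 p [0.4227 0.2299 0.2142] z [ 0.256  0.026 -0.966] y [0.961 0.102 0.257] F [-0.1  1.  -0.5] M [-0.02  0.28 -0.04] w 0.0136
key in lock frame mm [ 0.3  0.8 27.2] kz [ 0.002 -0.007  1.   ] slot ang deg 91.8
```

View pics/c13.png

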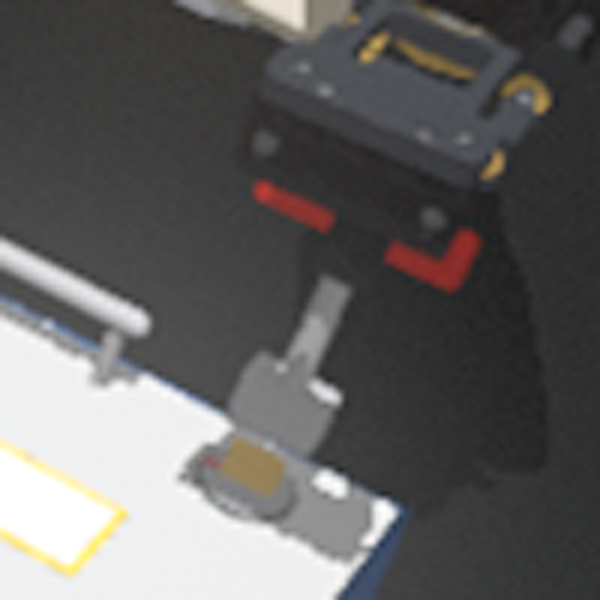

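Request:
send_rows(
  commands=[
    [0,0,0.7,0,0.2,0,1],
    [0,-0.3,0.7,0,0.3,0,1],
    [0.1,-0.7,0.4,0,0.3,0,1],
    [0.1,-0.9,0,0,0.3,0,1],
    [0.1,-0.9,0,0,0.3,0,1],
    [0.1,-0.9,0,0,0.3,0,1],
    [0.1,-0.9,0,0,0.3,0.05,1],
    [0.1,-0.9,0,0,0.3,0.1,1],
    [0.1,-0.9,0,0,0.3,0.1,1],
    [0.1,-0.9,0,0,0.3,0.1,1],
  ],
)

```text
time: 13.4
ee_pos: [0.4453, 0.0102, 0.2834]
eef_rot: [0.651, 0.759, 0.018, -0.007]
ft_force: [0.4, 1.0, -1.8]
width: 0.0136
```

Run:
```python
from h import *
show();print(np.round(st()[2]['joint_positions'],3))
```

```text
t 13.4 p [0.4453 0.0102 0.2834] z [ 0.013  0.037 -0.999] y [0.988 0.152 0.018] F [ 0.4  1.  -1.8] M [-0.06 -0.1   0.01] w 0.0136
[ 0.13  -0.094 -0.211  1.807 -0.056  1.412  0.081]
```

Request:
send_rows(
  commands=[
    [0.15,-0.9,0,-0.05,0.02,0,1],
    [0.15,-0.9,0,-0.05,0.02,0,1],
    [0.15,-0.9,0,-0.05,0.02,0,1],
    [0.15,-0.9,0,-0.05,0.02,0,1],
    [0.15,-0.9,0,-0.05,0.02,0,1],
    [0.15,-0.9,0,-0.05,0.02,0,1],
    [0.15,-0.9,0,-0.05,0.02,0,1],
    [0.15,-0.9,0,-0.05,0.02,0,1],
    [0.15,-0.9,0,0,0,0,1],
    [0.15,-0.9,0,0,0,0,1],
  ],
)

```text
time: 14.23
ee_pos: [0.4923, -0.2747, 0.2903]
eef_rot: [0.649, 0.76, 0.001, 0.003]
ft_force: [-0.1, 0.0, -1.8]
width: 0.0135
```

Run:
```python
from h import *
show();print((np.array([0.506,-.385,.20])-st()[0])/.03)
```

```text
t 14.23 p [ 0.4923 -0.2747  0.2903] z [ 0.006 -0.002 -1.   ] y [0.988 0.156 0.006] F [-0.1  0.  -1.8] M [ 0.01 -0.17  0.01] w 0.0135
[ 0.45613427 -3.67596965 -3.01161409]
```

Request:
send_rows(
  commands=[
    [0.1,-0.9,0,0,0,0,1],
    [0.1,-0.9,0,0,0,0,1],
    [0.1,-0.9,-0.2,0,0,0,1],
    [0.1,-0.7,-0.6,0,0,0,1],
    [0.05,-0.2,-0.8,0,0,0,1],
    [0,-0.05,-0.8,0,0,0,1],
    [0,0,-0.5,0,0,0,1],
    [0,0,0,0,0,0,1],
  ],
)

```text
time: 14.9
ee_pos: [0.5051, -0.3993, 0.2049]
eef_rot: [0.651, 0.759, 0.0, 0.008]
ft_force: [-0.2, -0.5, -2.2]
width: 0.0134
```

Run:
```python
from h import *
show();print((np.array([0.506,-.385,.16])-st()[0])/.03)
k=keypose();print(k)
for n in('scene','top'):cv2.imwrite(f'pics/{n}8.png',r.camera(n))
a=cv2.imread('pics/scene8.png');cv2.imwrite('pics/c14.png',cv2.resize(a[80:200,140:290],None,fx=5,fy=5,interpolation=cv2.INTER_CUBIC))
```

```text
t 14.9 p [ 0.5051 -0.3993  0.2049] z [ 0.013 -0.011 -1.   ] y [0.988 0.152 0.011] F [-0.2 -0.5 -2.2] M [ 0.06 -0.02 -0.03] w 0.0134
[ 0.02840227  0.47671425 -1.4953668 ]
(array([ 0.50699121, -0.40512169,  0.12143453]), array([-0.01300846,  0.01051856,  0.99986006]), array([-0.1514143 ,  0.98839301, -0.01236787]))
```

View pics/c14.png

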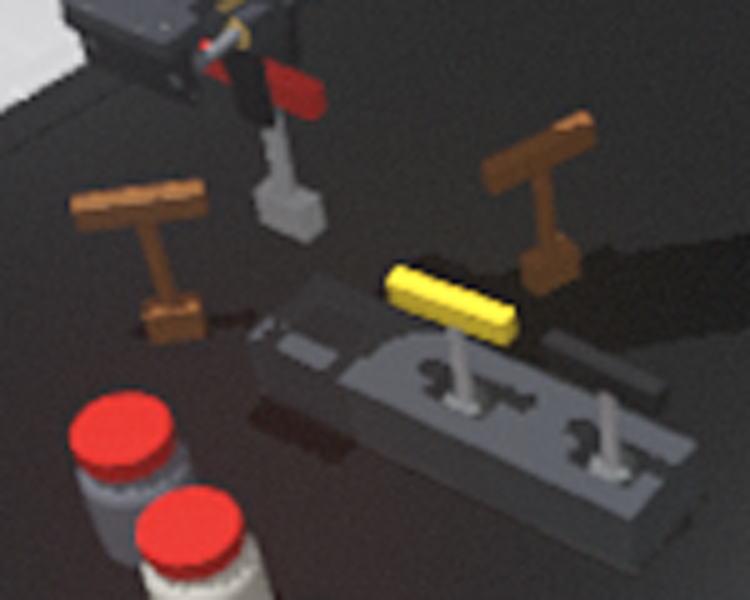

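Request:
send_rows(
  commands=[
    [0,0.25,-0.3,0.06,0.07,0,1],
    [0,0.2,-0.5,0.06,0.07,0,1],
    [0,0,-0.5,0,0,0,1],
    [0,0,-0.2,0,0,0,1],
    [0,0,0,0,0,0,1],
  ],
)

```text
time: 15.42
ee_pos: [0.5096, -0.3833, 0.1657]
eef_rot: [0.65, 0.76, 0.002, 0.005]
ft_force: [-0.3, 0.2, -1.6]
width: 0.0137
```

Run:
```python
from h import *
show();k=keypose()[0];print(k, 'need',(np.array([.507,-.390])-k[:2])/.03)
cv2.imwrite('pics/w9.png',r.camera('wrist'))
a=r.camera('scene');cv2.imwrite('pics/c15.png',cv2.resize(a[80:200,140:290],None,fx=5,fy=5,interpolation=cv2.INTER_CUBIC))
```

```text
t 15.42 p [ 0.5096 -0.3833  0.1657] z [ 0.011 -0.004 -1.   ] y [0.988 0.155 0.01 ] F [-0.3  0.2 -1.6] M [ 0.07 -0.1   0.03] w 0.0137
[ 0.51122745 -0.38854268  0.0822798 ] need [-0.14091484 -0.04857721]
```

View pics/w9.png

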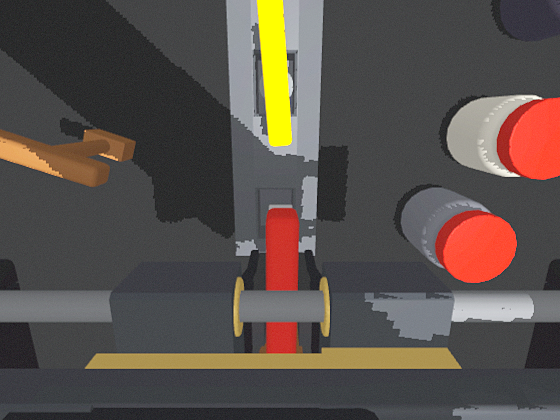

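View pics/c15.png

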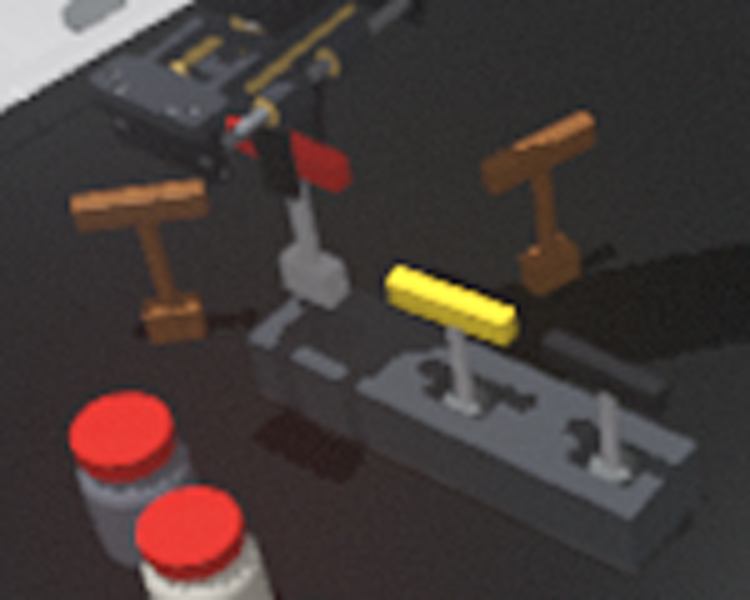

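Request:
send_rows(
  commands=[
    [-0.14,-0.05,-0.2,0,0.1,0,1],
    [0,0,-0.2,0,0,0,1],
    [0,0,-0.2,0,0,0,1],
    [0,0,0,0,0,0,1],
  ],
)

```text
time: 15.85
ee_pos: [0.506, -0.3864, 0.1498]
eef_rot: [0.65, 0.76, -0.001, 0.004]
ft_force: [-1.0, 0.6, -2.1]
width: 0.0139
```

Run:
```python
from h import *
show();k=keypose()[0];print(k, 'need',(np.array([.507,-.390])-k[:2])/.03)
cv2.imwrite('pics/w10.png',r.camera('wrist'))
```

```text
t 15.85 p [ 0.506  -0.3864  0.1498] z [ 0.005 -0.007 -1.   ] y [0.988 0.155 0.004] F [-1.   0.6 -2.1] M [ 0.07 -0.1   0.01] w 0.0139
[ 0.50714626 -0.39197174  0.0662981 ] need [-0.00487548  0.06572461]
```

View pics/w10.png

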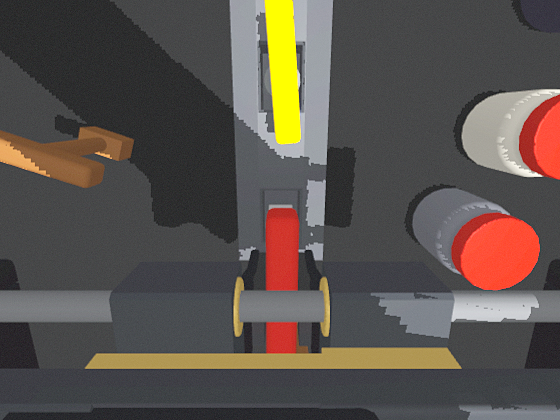

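Request:
send_rows(
  commands=[
    [0,0.06,-0.3,0,0,0,1],
    [0,0,-0.3,0,0,0,1],
    [0,0,-0.3,0,0,0,1],
    [0,0,0,0,0,0,1],
  ],
)

```text
time: 16.23
ee_pos: [0.5063, -0.3847, 0.1211]
eef_rot: [0.65, 0.76, -0.001, 0.005]
ft_force: [0.2, -0.3, -0.6]
width: 0.0135
```

Run:
```python
from h import *
show();k=keypose()[0];print(k, 'need',(np.array([.507,-.390])-k[:2])/.03)
```

```text
t 16.23 p [ 0.5063 -0.3847  0.1211] z [ 0.006 -0.008 -1.   ] y [0.988 0.154 0.005] F [ 0.2 -0.3 -0.6] M [ 0.06 -0.05 -0.01] w 0.0135
[ 0.50764133 -0.3902558   0.03764125] need [-0.02137751  0.00852677]
```

Inside the pocket (mouth at 0.038, no contact). Down to the floor.

Request:
send_rows(
  commands=[
    [0,0,-0.3,0,0,0,1],
    [0,0,-0.3,0,0,0,1],
    [0,0,-0.15,0,0,0,1],
    [0,0,0,0,0,0,1],
  ],
)

```text
time: 16.57
ee_pos: [0.5062, -0.3846, 0.0956]
eef_rot: [0.65, 0.76, -0.001, 0.005]
ft_force: [-0.5, -0.4, -0.2]
width: 0.0134
```

Run:
```python
from h import *
show();k=keypose()[0];print(k)
```

```text
t 16.57 p [ 0.5062 -0.3846  0.0956] z [ 0.006 -0.008 -1.   ] y [0.988 0.154 0.005] F [-0.5 -0.4 -0.2] M [ 0.03 -0.05 -0.08] w 0.0134
[ 0.50748201 -0.39022281  0.01212742]
```

Request:
send_rows(
  commands=[
    [0,0,-0.05,0,0,0,1],
    [0,0,-0.03,0,0,0,1],
  ],
)

```text
time: 16.73
ee_pos: [0.5074, -0.3859, 0.0955]
eef_rot: [0.65, 0.76, -0.001, 0.007]
ft_force: [-2.1, 1.7, 2.5]
width: 0.0133
```

Run:
```python
from h import *
show()
```

```text
t 16.73 p [ 0.5074 -0.3859  0.0955] z [ 0.009 -0.01  -1.   ] y [0.988 0.154 0.007] F [-2.1  1.7  2.5] M [0.44 0.4  0.04] w 0.0133
```

On the floor (4 N up). Release.

Request:
send_rows(
  commands=[
    [0,0,0,0,0,0,0.5],
    [0,0,0,0,0,0,0],
    [0,0,0,0,0,0,-0.3],
    [0,0,0,0,0,0,-0.5],
    [0,0,0,0,0,0,-0.5],
    [0,0,0,0,0,0,-0.5],
    [0,0,0,0,0,0,-0.5],
  ],
)

```text
time: 17.32
ee_pos: [0.5083, -0.3865, 0.0969]
eef_rot: [0.65, 0.76, -0.001, 0.008]
ft_force: [0.4, 0.3, 0.8]
width: 0.0524
```

Run:
```python
from h import *
show()
cv2.imwrite('pics/w11.png',r.camera('wrist'))
a=r.camera('scene');cv2.imwrite('pics/c16.png',cv2.resize(a[80:200,140:290],None,fx=5,fy=5,interpolation=cv2.INTER_CUBIC))
```

```text
t 17.32 p [ 0.5083 -0.3865  0.0969] z [ 0.011 -0.012 -1.   ] y [0.988 0.154 0.01 ] F [0.4 0.3 0.8] M [ 0.   -0.07  0.03] w 0.0524
```

View pics/w11.png

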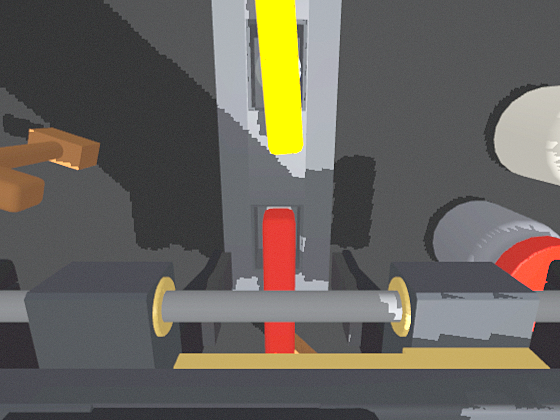

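View pics/c16.png

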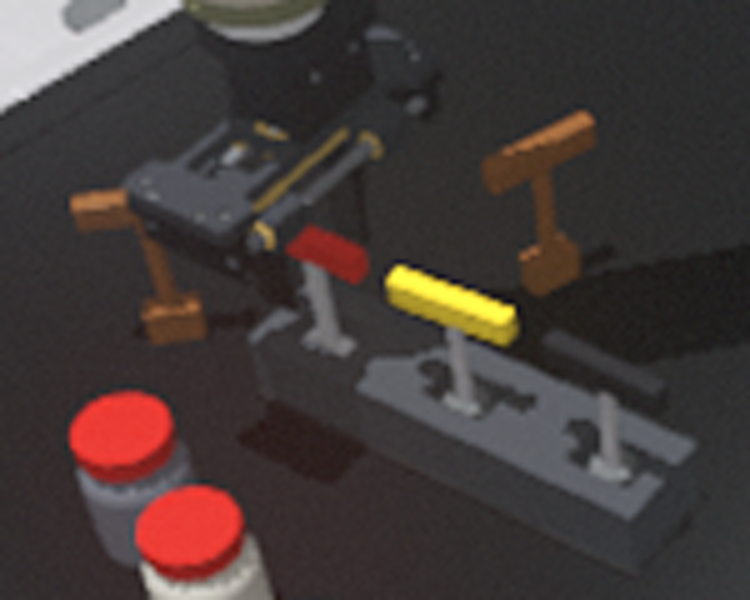

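Request:
send_rows(
  commands=[
    [0,0,0.5,0,0,0,-0.5],
    [0,0,0.8,0,0,0,-0.5],
    [0,0,0.9,0,0,0,-0.5],
    [0,0,0.9,0,0,0,-0.5],
    [0,0,0.9,0,0,0,-0.5],
    [0,0,0.9,0,0,0,-0.5],
    [-0.1,0.5,0.5,0,0,0,-0.5],
    [-0.1,0.9,0,0,0,0,-0.5],
    [-0.1,0.9,0,0,0,0,-0.5],
    [-0.1,0.9,0,0,0,0,-0.5],
  ],
)

```text
time: 18.25
ee_pos: [0.4914, -0.2924, 0.2646]
eef_rot: [0.654, 0.756, -0.002, 0.007]
ft_force: [0.5, 1.3, 0.7]
width: 0.0652
```

Run:
```python
from h import *
show()
P=panelR();Lk=L0+P@np.array([0,0,-.0018]);H=Lk+P@np.array([-.016,-.113,.032]);HG=Lk+P@np.array([.134,-.068,-.008]);print('lock',Lk,'handle',H,'hinge',HG)
a=r.camera('scene');cv2.imwrite('pics/s12.png',a)
```

```text
t 18.25 p [ 0.4914 -0.2924  0.2646] z [ 0.008 -0.012 -1.   ] y [0.989 0.145 0.006] F [0.5 1.3 0.7] M [ 0.07 -0.16  0.02] w 0.0652
lock [0.45184528 0.2267929  0.1054437 ] handle [0.43644792 0.11235791 0.13221222] hinge [0.58797694 0.16860668 0.13239804]
```

View pics/s12.png

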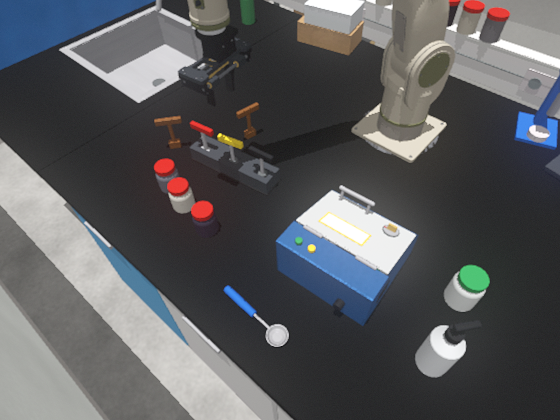

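Request:
send_rows(
  commands=[
    [-0.14,0.95,0,0.02,0.01,-0.06,-0.5],
    [-0.14,0.95,0,0.02,0.01,-0.06,-0.5],
    [-0.14,0.95,0,0.02,0.01,-0.06,-0.5],
    [-0.14,0.95,0,0.02,0.01,-0.06,-0.5],
    [-0.14,0.95,0,0.02,0.01,-0.06,-0.5],
    [-0.14,0.95,0,0.02,0.01,-0.06,-0.5],
    [-0.14,0.95,0,0.02,0.01,-0.06,-0.5],
    [-0.14,0.95,0,0,0,-0.06,-0.5],
    [-0.14,0.95,0,0,0,-0.06,-0.5],
    [-0.14,0.95,0,0,0,-0.06,-0.5],
  ],
)

```text
time: 19.13
ee_pos: [0.4457, 0.0076, 0.2658]
eef_rot: [0.674, 0.738, 0.001, 0.002]
ft_force: [0.6, -0.8, -0.6]
width: 0.0652
```

```bash
cat >> h.py <<'E'
P0=panelR();LK=L0+P0@np.array([0,0,-.0018]);HG=LK+P0@np.array([.134,-.068,-.008])
def handle(th): return HG+panelR(th=th)@np.array([-.150,-.045,.040])
def vert(yaw=4.2):
    # jaw y along yaw, z down
    a=np.radians(yaw);y=np.array([np.cos(a),np.sin(a),0]);z=np.array([0,0,-1.]);return Ro.from_matrix(np.c_[np.cross(y,z),y,z])
def hg(th,up=0.0187):
    return handle(th)+np.array([0,0,-.0187]), vert()
def theta():
    p=st()[0]-HG-np.array([0,0,-.0187]);v=panelR().T@p;return np.arctan2(v[2],-v[0])-np.arctan2(.04,.15),np.hypot(v[0],v[2])
E
python3 - <<'E'
from h import *
show();p,R=hg(0);goto(p+[0,0,.05],R);print(p)
E
```

```text
t 19.13 p [0.4457 0.0076 0.2658] z [ 0.004 -0.001 -1.   ] y [0.996 0.091 0.004] F [ 0.6 -0.8 -0.6] M [ 0.05 -0.11  0.01] w 0.0652
shift units [-0.31  3.49 -3.41] turn units [ 0.01  0.05 -0.2 ]
[0.43644792 0.11235791 0.11351222]
```

Request:
send_rows(
  commands=[
    [-0.07,0.8,0,0,0.01,-0.05,-0.5],
    [-0.07,0.8,-0.4,0,0.01,-0.05,-0.5],
    [-0.07,0.8,-0.7,0,0.01,-0.05,-0.5],
    [-0.07,0.7,-0.8,0,0,-0.05,-0.5],
    [0,0.3,-0.8,0,0,0,-0.5],
    [0,0,-0.6,0,0,0,-0.5],
    [0,0,0,0,0,0,-0.5],
  ],
)

```text
time: 19.72
ee_pos: [0.435, 0.1223, 0.1662]
eef_rot: [0.677, 0.736, 0.004, 0.003]
ft_force: [-0.8, -0.5, -0.7]
width: 0.0659
```

Run:
```python
from h import *
show();p,R=hg(0);goto(p,R)
cv2.imwrite('pics/w13.png',r.camera('wrist'))
```

```text
t 19.72 p [0.435  0.1223 0.1662] z [ 0.01   0.001 -1.   ] y [0.997 0.082 0.01 ] F [-0.8 -0.5 -0.7] M [-0.06 -0.06 -0.02] w 0.0659
shift units [ 0.05 -0.33 -1.76] turn units [-0.02  0.11 -0.11]
```

View pics/w13.png

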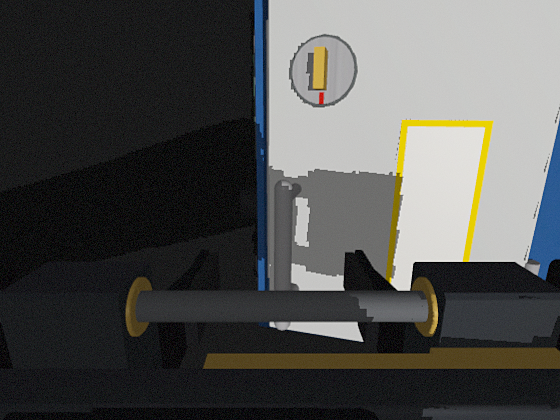

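Request:
send_rows(
  commands=[
    [0.02,-0.15,-0.3,0,0.1,-0.1,0.1],
    [0.02,-0.1,-0.5,0,0,0,0.1],
    [0,-0.05,-0.5,0,0,0,0.1],
    [0,0,-0.2,0,0,0,0.1],
    [0,0,0,0,0,0,0.1],
  ],
)

```text
time: 20.18
ee_pos: [0.441, 0.1104, 0.1261]
eef_rot: [0.683, 0.73, 0.004, 0.002]
ft_force: [-0.9, -0.4, -0.2]
width: 0.0424
```

Run:
```python
from h import *
show();p,R=hg(0);goto(p,R)
```

```text
t 20.18 p [0.441  0.1104 0.1261] z [ 0.009  0.003 -1.   ] y [0.998 0.067 0.009] F [-0.9 -0.4 -0.2] M [-0.   -0.08 -0.02] w 0.0424
shift units [-0.15  0.06 -0.42] turn units [-0.03  0.1   0.07]
```

Request:
send_rows(
  commands=[
    [-0.1,0.05,-0.2,0,0.1,0,0.1],
    [-0.05,0,-0.2,0,0,0,0.1],
    [0,0,0,0,0,0,0.1],
  ],
)

```text
time: 20.43
ee_pos: [0.4376, 0.1115, 0.1153]
eef_rot: [0.684, 0.73, 0.002, -0.001]
ft_force: [-1.1, 0.8, 0.3]
width: 0.0397
```

Run:
```python
from h import *
show();p,R=hg(0);goto(p,R)
```

```text
t 20.43 p [0.4376 0.1115 0.1153] z [ 0.002  0.004 -1.   ] y [0.998 0.065 0.002] F [-1.1  0.8  0.3] M [-0.02 -0.09 -0.02] w 0.0397
shift units [-0.04  0.03 -0.06] turn units [-0.04  0.02  0.1 ]
```

Request:
send_rows(
  commands=[
    [-0.03,0,-0.03,0,0,0,1],
    [0,0,0,0,0,0,1],
    [0,0,0,0,0,0,1],
    [0,0,0,0,0,0,1],
    [0,0,0,0,0,0,1],
    [0,0,0,0,0,0,1],
    [0,0,0,0,0,0,1],
  ],
  grip_force=40,
)

```text
time: 21.02
ee_pos: [0.437, 0.112, 0.1158]
eef_rot: [0.684, 0.73, 0.002, -0.0]
ft_force: [0.9, 0.1, -2.1]
width: 0.0094
```

Run:
```python
from h import *
show();p,R=hg(0);goto(p,R);print(theta())
for t in np.arange(.1,1.6,.1): print(round(t,1),hg(t)[0].round(4),((hg(t)[0]-hg(t-.1)[0])/.03).round(2))
```

```text
t 21.02 p [0.437  0.112  0.1158] z [ 0.003  0.004 -1.   ] y [0.998 0.065 0.003] F [ 0.9  0.1 -2.1] M [-0.03 -0.3   0.05] w 0.0094
shift units [-0.02  0.01 -0.08] turn units [-0.04  0.03  0.09]
(np.float64(0.014608576376051452), np.float64(0.15471846177367302))
0.1 [0.4372 0.1124 0.129 ] [0.03 0.   0.52]
0.2 [0.4395 0.1126 0.1444] [0.08 0.01 0.51]
0.3 [0.4433 0.1129 0.1594] [0.13 0.01 0.5 ]
0.4 [0.4486 0.1133 0.174 ] [0.18 0.01 0.49]
0.5 [0.4553 0.1137 0.188 ] [0.22 0.02 0.47]
0.6 [0.4634 0.1143 0.2012] [0.27 0.02 0.44]
0.7 [0.4727 0.115  0.2136] [0.31 0.02 0.41]
0.8 [0.4833 0.1158 0.2249] [0.35 0.03 0.38]
0.9 [0.4949 0.1166 0.2352] [0.39 0.03 0.34]
1.0 [0.5075 0.1176 0.2442] [0.42 0.03 0.3 ]
1.1 [0.5209 0.1186 0.252 ] [0.45 0.03 0.26]
1.2 [0.535  0.1196 0.2583] [0.47 0.03 0.21]
1.3 [0.5497 0.1207 0.2632] [0.49 0.04 0.16]
1.4 [0.5648 0.1218 0.2666] [0.5  0.04 0.11]
1.5 [0.5801 0.1229 0.2685] [0.51 0.04 0.06]
```

Gripped (9.4 mm). Lift in small steps, watching the force.

Request:
send_rows(
  commands=[
    [0,0,0.2,0,0,0,1],
    [0.01,0,0.25,0,0,0,1],
    [0.02,0,0.25,0,0,0,1],
    [0.03,0,0.25,0,0,0,1],
  ],
)

```text
time: 21.35
ee_pos: [0.439, 0.112, 0.1422]
eef_rot: [0.683, 0.73, 0.003, -0.001]
ft_force: [6.3, 3.1, -12.8]
width: 0.0097
```

Run:
```python
from h import *
show();print(theta());goto(*hg(.4))
```

```text
t 21.35 p [0.439  0.112  0.1422] z [ 0.003  0.005 -1.   ] y [0.998 0.066 0.003] F [  6.3   3.1 -12.8] M [ 0.37 -1.3   0.06] w 0.0097
(np.float64(0.18573202646032366), np.float64(0.1553909860261053))
shift units [0.32 0.04 1.06] turn units [-0.05  0.03  0.08]
```

The panel follows with about 12 N, so it is unlocked. Continue the arc.

Request:
send_rows(
  commands=[
    [0.07,0.01,0.27,0,0,0,1],
    [0.08,0.01,0.27,0,0,0,1],
    [0.08,0.01,0.27,0,0,0,1],
    [0.1,0.01,0.26,0,0,0,1],
    [0.12,0.01,0.25,0,0,0,1],
    [0.13,0.01,0.24,0,0,0,1],
    [0.14,0.01,0.23,0,0,0,1],
  ],
)

```text
time: 21.93
ee_pos: [0.4571, 0.1134, 0.1958]
eef_rot: [0.683, 0.73, -0.003, -0.004]
ft_force: [-3.6, 1.7, -10.4]
width: 0.0098
```

Run:
```python
from h import *
show();print(theta());goto(*hg(.9))
a=r.camera('scene');cv2.imwrite('pics/c17.png',cv2.resize(a[120:320,260:440],None,fx=3,fy=3))
```

```text
t 21.93 p [0.4571 0.1134 0.1958] z [-0.01   0.002 -1.   ] y [ 0.998  0.067 -0.01 ] F [ -3.6   1.7 -10.4] M [0.13 0.75 0.05] w 0.0098
(np.float64(0.5493013313690448), np.float64(0.15765096002653264))
shift units [1.26 0.11 1.31] turn units [-0.03 -0.12  0.07]
```

View pics/c17.png

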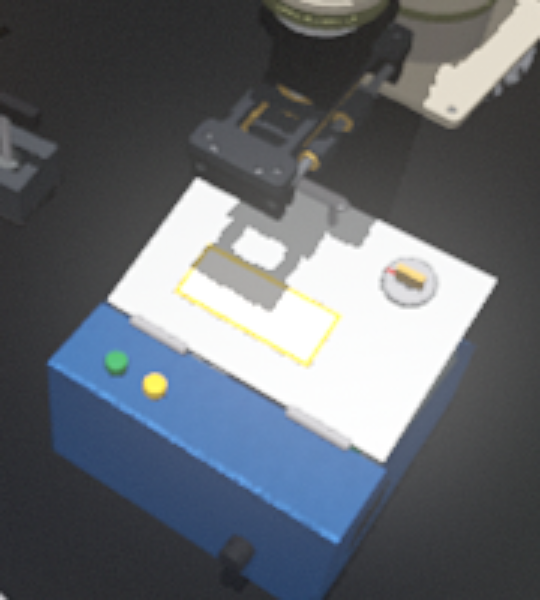

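The panel is opening (about 0.55 rad). Continue to about 1.0.

Request:
send_rows(
  commands=[
    [0.16,0.02,0.21,0,-0.03,0,1],
    [0.18,0.02,0.2,0,-0.03,0,1],
    [0.19,0.02,0.19,0,-0.03,0,1],
    [0.2,0.02,0.18,0,-0.02,0,1],
    [0.2,0.02,0.17,0,0,0,1],
    [0.21,0.02,0.16,0,0,0,1],
    [0.22,0.02,0.15,0,0,0,1],
  ],
)

```text
time: 22.57
ee_pos: [0.4888, 0.1157, 0.2367]
eef_rot: [0.683, 0.731, -0.011, -0.008]
ft_force: [-12.9, -2.1, -0.8]
width: 0.0095
```

Run:
```python
from h import *
show();print(theta());goto(*hg(1.2))
```

```text
t 22.57 p [0.4888 0.1157 0.2367] z [-0.028 -0.005 -1.   ] y [ 0.997  0.067 -0.028] F [-12.9  -2.1  -0.8] M [-0.29  2.81  0.01] w 0.0095
(np.float64(0.875674525903331), np.float64(0.16031622432480586))
shift units [1.54 0.13 0.72] turn units [ 0.06 -0.32  0.07]
```

Request:
send_rows(
  commands=[
    [0.26,0.02,0.13,0,-0.05,0,1],
    [0.26,0.02,0.13,0,-0.05,0,1],
    [0.27,0.02,0.12,0,-0.05,0,1],
    [0.27,0.02,0.12,0,-0.05,0,1],
    [0.28,0.02,0.1,0,-0.05,0,1],
    [0.28,0.02,0.08,0,0,0,1],
  ],
)

```text
time: 23.07
ee_pos: [0.5298, 0.1188, 0.2646]
eef_rot: [0.682, 0.731, -0.013, -0.006]
ft_force: [-11.0, -1.4, 2.2]
width: 0.0095
```

Run:
```python
from h import *
show();print(theta());goto(*hg(1.5));print(np.round(st()[2]['joint_positions'],3))
a=r.camera('scene');cv2.imwrite('pics/c18.png',cv2.resize(a[80:320,260:460],None,fx=2.5,fy=2.5))
```

```text
t 23.07 p [0.5298 0.1188 0.2646] z [-0.026 -0.01  -1.   ] y [ 0.997  0.069 -0.027] F [-11.   -1.4   2.2] M [-0.21  2.55  0.02] w 0.0095
(np.float64(1.1839701489939527), np.float64(0.16299050896839642))
shift units [1.68 0.14 0.13] turn units [ 0.12 -0.3   0.05]
[-0.024  0.171 -0.319  1.578  0.055  1.429 -0.28 ]
```

View pics/c18.png

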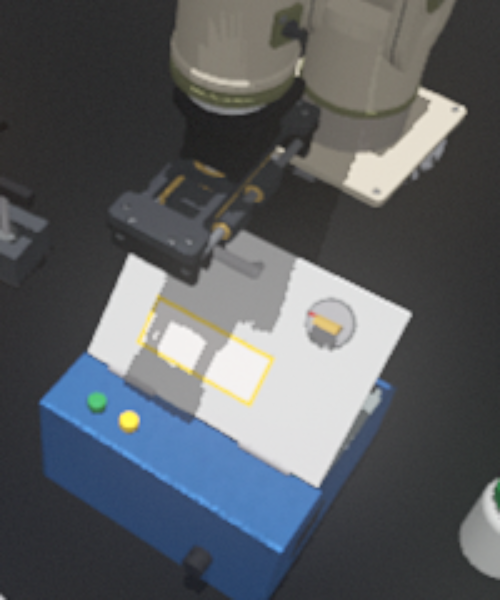

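Request:
send_rows(
  commands=[
    [0.28,0.02,0.05,0,-0.05,0,1],
    [0.28,0.02,0.03,0,-0.05,0,1],
    [0.28,0.02,0.02,0,-0.05,0,1],
    [0.28,0.02,0.01,0,-0.05,0,1],
    [0.28,0.02,0,0,0,0,1],
    [0.28,0.02,0,0,0,0,1],
    [0.28,0.02,0,0,0,0,1],
  ],
)

```text
time: 23.7
ee_pos: [0.5873, 0.1231, 0.2796]
eef_rot: [0.682, 0.731, -0.009, -0.001]
ft_force: [-7.4, -1.1, -6.0]
width: 0.0095
```

Run:
```python
from h import *
show();print(theta());goto(*hg(1.5))
a=r.camera('scene');cv2.imwrite('pics/c19.png',cv2.resize(a[80:320,260:460],None,fx=2.5,fy=2.5))
```

```text
t 23.7 p [0.5873 0.1231 0.2796] z [-0.014 -0.012 -1.   ] y [ 0.998  0.068 -0.015] F [-7.4 -1.1 -6. ] M [-0.05  1.74  0.01] w 0.0095
(np.float64(1.5480930561521933), np.float64(0.16592664098081425))
shift units [-0.24 -0.01 -0.37] turn units [ 0.13 -0.16  0.06]
```

View pics/c19.png

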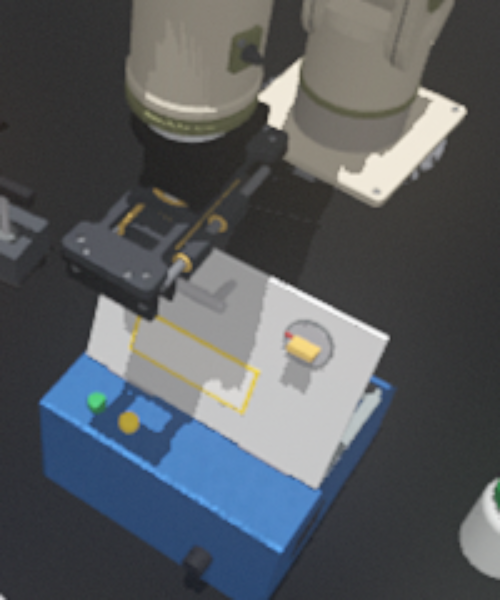

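Request:
send_rows(
  commands=[
    [0,0,0,0,0,0,0.55],
    [0,0,0,0,0,0,0.55],
    [0,0,0,0,0,0,0.55],
    [0,0,0,0,0,0,0.55],
  ],
)

```text
time: 24.08
ee_pos: [0.5915, 0.1232, 0.2837]
eef_rot: [0.683, 0.73, -0.005, 0.002]
ft_force: [-0.9, 0.2, 0.2]
width: 0.0186
```

Run:
```python
from h import *
show()
```

```text
t 24.08 p [0.5915 0.1232 0.2837] z [-0.004 -0.01  -1.   ] y [ 0.998  0.067 -0.005] F [-0.9  0.2  0.2] M [-0.01 -0.11  0.01] w 0.0186
```

Released, no contact force. Rise straight up and move back.

Request:
send_rows(
  commands=[
    [0,0,0.3,0,0,0,0.55],
    [0,0,0.7,0,0,0,0.55],
    [0,0,0.8,0,0,0,0.55],
    [0,0,0.8,0,0,0,0.55],
    [0,0,0.8,0,0,0,0.55],
    [0,0,0.5,0,0,0,0.55],
    [-0.5,-0.5,0.2,0,0,0,0.55],
    [-0.9,-0.9,0,0,0,0,0.55],
    [-0.9,-0.9,0,0,0,0,0.55],
    [-0.9,-0.9,0,0,0,0,0.55],
  ],
)

```text
time: 24.92
ee_pos: [0.4942, 0.03, 0.4204]
eef_rot: [0.68, 0.733, 0.001, 0.004]
ft_force: [-0.3, -1.4, 0.5]
width: 0.0197
```

Run:
```python
from h import *
show()
for n in('scene','top'):cv2.imwrite(f'pics/{n}20.png',r.camera(n))
```

```text
t 24.92 p [0.4942 0.03   0.4204] z [ 0.007 -0.005 -1.   ] y [0.997 0.075 0.007] F [-0.3 -1.4  0.5] M [-0.06 -0.17 -0.  ] w 0.0197
```

View pics/scene20.png

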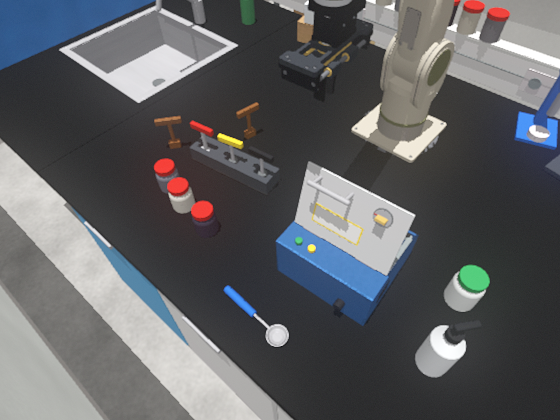

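View pics/top20.png

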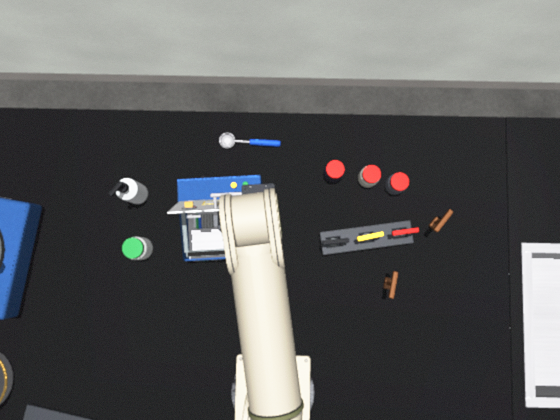

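Run:
```python
from h import *
S=cam('scene');yp=P0[:,1]
for uv,s in(((311,165),-.121),((411,217),.121)):
    X=onplane(S,uv,HG+yp*s,yp);v=P0.T@(X-HG);print(X.round(3),'theta',np.arctan2(v[2],-v[0]),'r',np.hypot(v[0],v[2]))
T=cam('top');a=cv2.imread('pics/top20.png');b=cv2.imread('pics/scene20.png')
def red(img,box):
    h=cv2.cvtColor(img,cv2.COLOR_BGR2HSV);m=cv2.inRange(h,(0,150,60),(6,255,255))|cv2.inRange(h,(175,150,60),(180,255,255));x0,y0,x1,y1=box;k=np.zeros_like(m);k[y0:y1,x0:x1]=m[y0:y1,x0:x1];M=cv2.moments(k,True);return M['m10']/M['m00'],M['m01']/M['m00']
print('key bar',*tri(T,red(a,(388,222,425,242)),S,red(b,(180,115,222,140))))
```

```text
[0.539 0.044 0.274] theta 1.4467412337883834 r 0.15276652083683795
[0.562 0.288 0.321] theta 1.741635523648957 r 0.18969169824821636
key bar [ 0.50840625 -0.39221781  0.11715693] 0.004815083300076884
```

Run:
```python
from h import *
b=cv2.imread('pics/scene20.png');c=cv2.resize(b[150:280,280:430],None,fx=4.5,fy=4.5,interpolation=cv2.INTER_CUBIC)
S=cam('scene')
print('pred pixels (crop) of free corners by theta')
for th in(1.3,1.4,1.5,1.6,1.7):
    o=[]
    for s in(-.121,.121):
        u=proj(S,HG+panelR(th=th)@np.array([-.17,s,.005]));o.append(((u-[280,150])*4.5).round(0).tolist())
    print(th,o)
cv2.imwrite('pics/c21.png',c)
```

```text
pred pixels (crop) of free corners by theta
1.3 [[169.0, 27.0], [634.0, 261.0]]
1.4 [[152.0, 34.0], [623.0, 273.0]]
1.5 [[133.0, 45.0], [610.0, 288.0]]
1.6 [[113.0, 58.0], [595.0, 308.0]]
1.7 [[92.0, 75.0], [578.0, 330.0]]
```

View pics/c21.png

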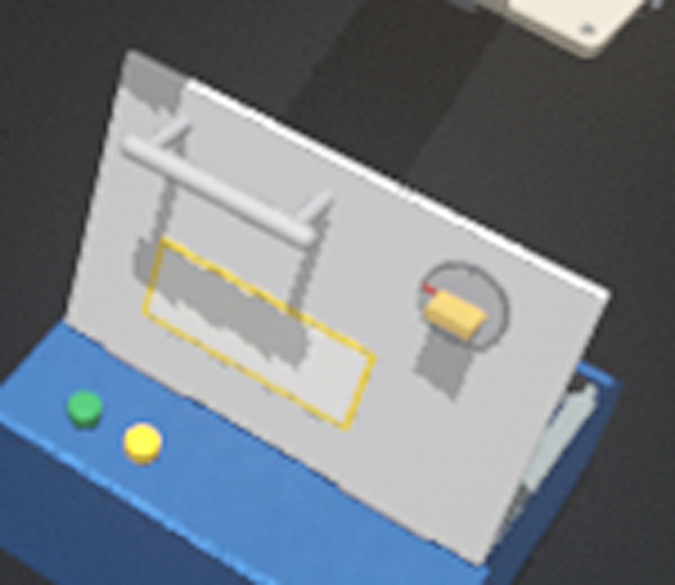

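The free corners at (128,50) and (607,293) match a panel angle of about 1.52 rad. The key bar is at (0.508, -0.392, 0.117), so it is seated. Handing in.

```bash
python3 -c "
from bench import r
print(r.close_job())"
```

```text
the job is handed in; nothing more can be done
None
```

The panel is unlocked and standing open by itself at about 1.5 rad, the key is back upright in its pocket, and the job is handed in at about 25 s. `close_job` reported no verdict.

**What I did:**
- **Unlocking:** I took the red key from the stand and pushed it over the tang until it rested on the bezel with about 11 N. I then turned it anticlockwise to the stop, where the moment rose to 0.44 N m. After easing it back about 10° until the moment fell to zero, I drew it off along the panel normal.
- **Returning the key:** I set it back in its pocket, where the floor pushed back with about 4 N, and let go.
- **Opening the panel:** I lifted it by the handle along its arc with about 12 N, released, and moved the arm clear.

**Last checks:**
- **Panel:** both free corners in the scene picture match an angle of about 1.52 rad. My first corner estimate was inconsistent, giving 1.45 and 1.74 rad with the wrong radius, because I had picked the pixels roughly. A zoomed picture settled it.
- **Key:** its bar measured (0.508, -0.392, 0.117) m, within about 2 mm of the pocket centre and at seated height.
- **Everything else:** the other tools, jars, tub, bottle and scoop look unmoved by eye in the last scene and top pictures; I did not measure them. The arm touches nothing.

**Disagreements along the way:** the latch sat about 2 mm lower than first measured. During the swing the handle bar slid about 10 mm towards the fingertips. Neither caused a problem.

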